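Set a brass blank up for squaring a line

TASK

Take the brass blank off the sloping easel and lay it gently on the steel bench block, edges matching all round, then stand the steel weight on its right-hand half (as seen from the robot). Then set the square on the bench with the inner face of its stock flush against the block's long edge nearest the robot, about midway along it, blade reaching over the blank. Leave the other things on the bench undisturbed.

Things in the scene. Friction and masses are not known exactly. Their poses are not given: they have to be found in the camera images.
- block: Steel bench block fixed to the bench, 60 mm (its x) by 150 mm (its y), 16 mm tall, dark steel. Origin: centre of its underside. Its x points roughly away from the robot, so its long face at x = -30 mm is the one nearest the robot; its y points to the robot's left along the long edges.
- easel: Wooden easel, fixed. Its board, 44 mm wide (y), slopes down at 30 degrees away from the robot (towards its +x), with a lip at the low end no higher than the blank. The blank on it stands out 8 mm on both sides, with free air below. Origin: under the centre of its 150 x 50 mm base; the blank's origin starts 66 mm straight above.
- blank: Flat brass blank, 150 mm long (its x) by 60 mm wide (its y) by 9 mm thick (its z), the same length and width as the block, 0.6 kg or so. Origin: centre of its underside. At the start it lies on the easel's slope, x down the slope, z square to it.
- weight: Plain steel hold-down weight: cylinder 50 mm across and 35 mm tall, with a round grip knob on top, 28 mm across, from 39 to 65 mm above the base. About 0.5 kg. Origin: centre of its underside. Stands beyond the block.
- square: Steel square, 0.75 kg, standing on its stock: a bar 22 mm thick (x), 100 long (y), 50 tall. A thin blade sticks out of it 120 mm to +x, 28 mm wide, at the stock's +y end (y 22 to 50 mm), 26.5 to 29.5 mm above the bench, so it passes just over a blank on the block (top at 25 mm). The stock's top 20 mm is clear above the blade, for gripping. Origin: centre of the stock's underside.
- square_face (a point): Middle of the lower edge of the square's inner stock face, the face the blade sticks out of (square x = 11 mm, y = 0, z = 0).
- square_end_left (a point): +y end of that inner face's lower edge (square x = 11, y = 50, z = 0 mm).
- square_end_right (a point): -y end of that inner face's lower edge (square x = 11, y = -50, z = 0 mm).
- square_tip (a point): Middle of the free end of the square's blade (square x = 131, y = 36, z = 28 mm).
- hammer: Bystander, to be left alone: steel-headed hammer with a wooden handle, about 260 mm long, lying far to the left. Origin: its own underside or middle.
- tin: Bystander, to be left alone: closed round green tin, 60 mm across, 60 mm tall, beyond the block on the left. Origin: its own underside or middle.
- jar: Bystander, to be left alone: brown glass jar with a white cap, 56 mm across, 85 mm tall, beyond the block on the right. Origin: its own underside or middle.
- bowl: Bystander, to be left alone: small white bowl, 76 mm across, 35 mm tall, on the robot's side, left of the block. Origin: its own underside or middle.
- tape: Bystander, to be left alone: roll of tape lying flat, 76 mm across, 24 mm tall, on the robot's side, right of the block. Origin: its own underside or middle.
- file: Bystander, to be left alone: flat file with a round wooden handle, 270 mm long, lying far to the right. Origin: its own underside or middle.
There are look-alikes about, which are no part of the job. Leave any black or turquoise look-alike of the weight alone.

How it is judged:
By the outcome, as a careful person would: the job done as asked, in the order asked, and still so for the second after the job is handed in, with the robot touching nothing.
It also fails if it takes over 72 s, if anything falls off the work surface, if the arm or the gripper's body presses on something with over 40 N, if the wrist force passes 120 N, or if a joint passes its speed limit or range.

ROBOT

A 6-joint arm with a two-finger parallel gripper is mounted at the origin on the work surface. World frame = base frame: x ahead of the robot, y to its left, z up, the work surface at z = 0. Lengths are in m, angles in rad, forces in N, time in s.
With the tool pointing down it reaches from about 0.35 to 0.775 m from the base axis. Payload 7.3 kg.
Tool frame: the origin (TCP) lies at the very end of the fingers, on their centre line; the grasp point (between the pads) lies 19 mm behind it; z points along the fingers, y is the line along which they close (so a half turn about z gives the same grasp; the last joint's range is limited). The gripper opens to 92 mm and grips with 3 to 60 N. Pads are 19 mm wide; open, the fingers measure 130 mm over their backs; the gripper's body (75 mm by 190 mm) begins 47 mm behind the grasp point.
Start: joints at [1.076, 0.342, 1.524, -0, 1.275, -0.146], TCP at [0.179, 0.493, 0.227] pointing down, gripper open.
Joint ranges: [-2.53, 2.53], [-0.77, 2.02], [0.04, 2.7], [-1, 4.14], [0.28, 2.66], [-3.11, 3.11]. Speed limits (rad/s): [2.57, 2.57, 3.14, 3.14, 3.14, 3.14].

INTERFACE

Orientations are given as [roll, pitch, yaw] about the fixed x, y, z axes, in that order (R = Rz(yaw) Ry(pitch) Rx(roll)).
In Python, from cell import * gives the robot as it stands.
- The arm moves only by the tool step_arm, never from a script. Its argument "commands" is a list of rows, each a list of 7 numbers: the opening, from 0 (shut) to 1 (fully open), then the shift along the world's x, y, z in cm, then the turn, a rotation vector about the world's x, y, z in rad. A call has 1 to 5 rows; each row is the pose to reach, as a shift and turn from the pose commanded when the call began; what a row does not reach only later rows make up. A row lasts 1/12 s, in which the tool goes at most 41.7 mm and 7.16 degrees, less where a joint would pass 70% of its speed; a pose out of reach is approached as far as the arm can. A call with a gripper value outside its range is refused whole. The fingers move at their own pace and stop on an object; "grip_force" is the grip in N (left out, the last holds). Time passes only in rows, so rows that repeat a pose let the fingers close. It gives the time, the measured TCP pose, the force, the opening and the grip force at its end, in the units of the state.
- observe(): the state, without advancing time (a new reading comes with each control period).
- read_camera(name): name is "scene" or "top" or "wrist"; returns the picture (480x640x3 uint8, red, green, blue); there is no depth.
- camera_model(name): a dict with "vfov" (degrees; the focal length in pixels is half the picture's height over the tangent of half this angle, whatever the lens; pixels are square), "cx", "cy" (the principal point, pixels), "k1" (the pictures are not rectified: a ray, as slopes to the right and down, at radius r is drawn at 1 + k1 r^2 times it, then the intrinsics apply), "world_to_cam" (4x4, takes a point from world to camera coordinates). Camera axes: x right, y up, looking along -z (the intrinsics and any distortion apply to the point x, -y, -z); pixel columns grow to the right and rows downward; lengths in m; the calibration is good to about 2 mm. A picture is of the moment at which its call begins: read the wrist's pose just before it. camera_model takes no time and is no camera call; for the wrist camera it gives the pose at the moment of the call.
- hand_in(): hands the job in; it is judged then, once.
The state is a dict: "time": time; "qpos": joint angles; "qvel": joint speeds; "joint_efforts": joint torques, N m; "tool_pos": TCP position; "tool_rot": TCP orientation; "contact_force": force on the tool from outside, world axes, zero at the start; "torque": the same for the moment, N m; "opening": finger opening in m; "grip_force": force on a finger pad.
Only numpy, scipy, OpenCV 4.12 (cv2) and the standard library are available. Lean on these libraries where they do the work, as an engineer would, in place of code of your own. Each camera call takes 0.05 s, during which the arm holds its last target. There are 200 camera calls.

## Working session

There is one attempt and no reset: what is moved stays moved. The work goes in short steps, Python scripts to look and compute and a tool call to move; the robot and the scene stay as the last step left them, time stands still between calls to the robot, and variables do not carry over. Pictures are saved under pics/ and viewed, at most 10 in all, crops included, and the job is handed in when it is done.

Besides the shell and the picture viewer there is one more tool, called after "Request:" in YAML: its name, and indented under it one key for each argument. step_arm: Moves the arm, as the interface text tells. Its arguments: {"type":"object","properties":{"commands":{"type":"array"},"grip_force":{"type":"number"}},"required":["commands"]}

```bash
ls; mkdir -p pics
cat > h.py <<'E'
import numpy as np, cv2
from cell import *
def K(m):
    f=240/np.tan(np.radians(m["vfov"])/2); return np.array([[f,0,m["cx"]],[0,f,m["cy"]],[0,0,1.]])
def proj(m,P):
    P=np.atleast_2d(P); T=np.array(m["world_to_cam"]); c=P@T[:3,:3].T+T[:3,3]
    s=np.c_[c[:,0]/-c[:,2],-c[:,1]/-c[:,2]]; r2=(s**2).sum(1,keepdims=True); s=s*(1+m["k1"]*r2)
    k=K(m); return s*k[0,0]+[k[0,2],k[1,2]]
def ray(m,uv):
    k=K(m); d=(np.atleast_2d(uv).astype(float)-[k[0,2],k[1,2]])/k[0,0]; s=d.copy()
    for _ in range(30): s=d/(1+m["k1"]*(s**2).sum(1,keepdims=True))
    T=np.array(m["world_to_cam"]); R=T[:3,:3]
    return -R.T@T[:3,3], np.c_[s[:,0],-s[:,1],-np.ones(len(s))]@R
def onz(m,uv,z):
    o,d=ray(m,uv); z=np.broadcast_to(z,(len(d),)); return o+d*((z-o[2])/d[:,2])[:,None]
def save(n,img): cv2.imwrite(f"pics/{n}.png",img[:,:,::-1])
E
python3 - <<'E'
from h import *
for c in ["top","scene"]:
    save(c+"1",read_camera(c)); m=camera_model(c); print(c,{k:np.round(v,3).tolist() for k,v in m.items()})
print(observe())
E
```

```text
pics
top {'vfov': 51.355, 'cx': 318.86, 'cy': 241.574, 'k1': 0.044, 'world_to_cam': [[0.029, -0.999, 0.024, -0.032], [0.996, 0.031, 0.085, -0.595], [-0.086, 0.022, 0.996, -1.238], [0.0, 0.0, 0.0, 1.0]]}
scene {'vfov': 48.76, 'cx': 314.793, 'cy': 239.731, 'k1': -0.06, 'world_to_cam': [[-0.235, 0.972, 0.012, 0.15], [-0.626, -0.161, 0.763, 0.32], [0.743, 0.172, 0.647, -1.634], [0.0, 0.0, 0.0, 1.0]]}
{'time': 0.1, 'qpos': array([ 1.07599930e+00,  3.42644568e-01,  1.52484146e+00, -2.88125170e-05,
        1.27538897e+00, -1.46034765e-01]), 'qvel': array([-0.00153003, -0.00178847, -0.0014772 ,  0.00020825,  0.00183354,
       -0.00144935]), 'joint_efforts': array([ 6.30048999e-04, -4.32005739e+01, -2.44693226e+01,  7.18317926e-02,
        5.26710448e-02, -5.35054198e-05]), 'tool_pos': array([0.17925995, 0.49310344, 0.22614679]), 'tool_rot': array([-3.14031995e+00, -1.59341000e-04,  2.79283870e+00]), 'contact_force': array([-0.38795473,  0.27421639,  0.00293194]), 'torque': array([0.03863377, 0.0070903 , 0.0131391 ]), 'grip_force': 0.0, 'opening': 0.09221333551178225}
```

View pics/top1.png

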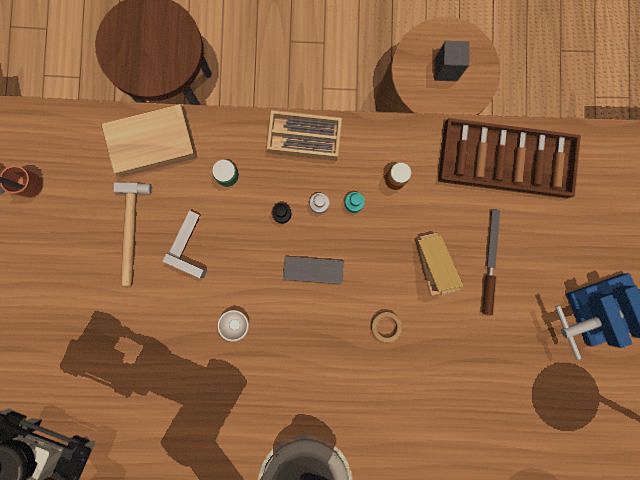

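View pics/scene1.png

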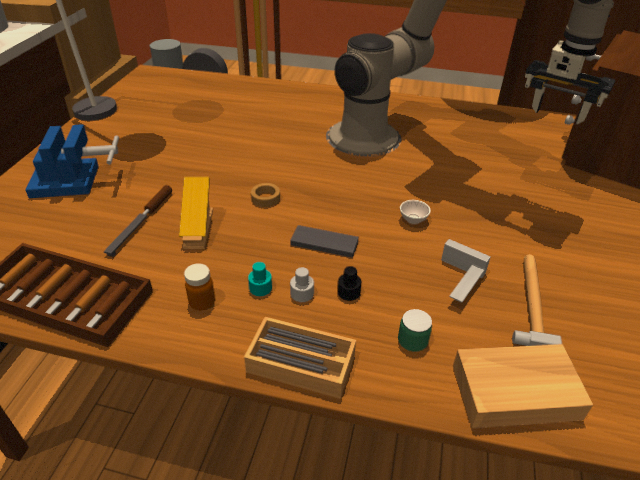

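The top view shows the block at about (314,270), the blank on the easel at (440,263), the steel weight at (319,202) between the black and turquoise look-alikes, and the square's stock at (185,266) with its blade running up to (188,212). I'll enlarge these for corner readings.

Run:
```python
from h import *
im=cv2.imread("pics/top1.png")
def c(x,y): return cv2.resize(im[y:y+75,x:x+100],(400,300),interpolation=cv2.INTER_CUBIC)
cv2.imwrite("pics/crops1.png",np.vstack([np.hstack([c(264,232),c(390,227)]),np.hstack([c(140,207),c(270,167)])]))
```

```text
(no output)
```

View pics/crops1.png

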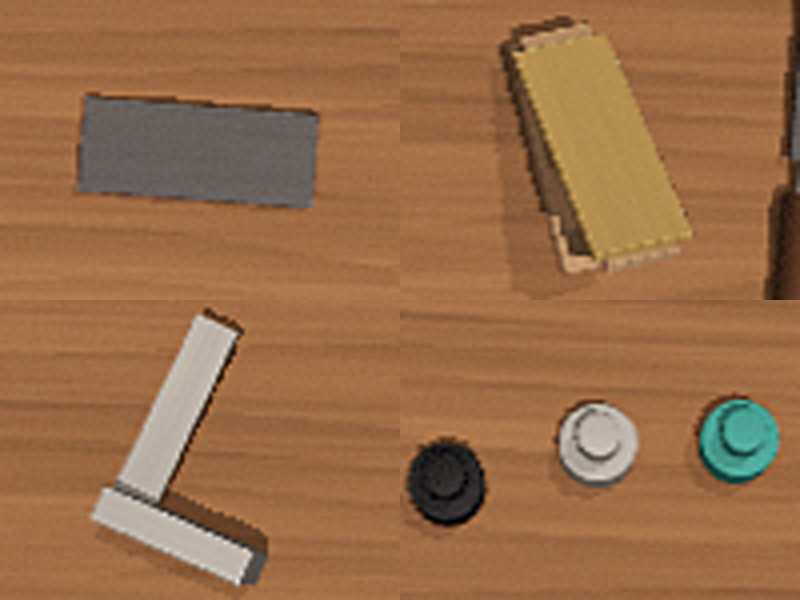

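Crop readings: block top corners are (86,96), (317,115), (312,207), (79,191). Blank top corners are (115,53), (206,37), (290,237), (200,260). The stock top, blade tip and knob are also clear.

```bash
cat >> h.py <<'E'
from scipy.optimize import least_squares
from scipy.spatial.transform import Rotation as Rn
def fit(m,uv,L,tilt,x0,zfix):
    # planar pose x,y,yaw of object-local points L (tilt about y first, then base z zfix)
    uv=np.array(uv,float); L=np.array(L,float)
    W=lambda p:Rn.from_euler('z',p[2]).apply(Rn.from_euler('y',tilt).apply(L))+[p[0],p[1],zfix]
    s=least_squares(lambda p:(proj(m,W(p))-uv).ravel(),x0); return s.x,s.fun.reshape(-1,2)
def box(hx,hy,z): return [[hx,hy,z],[hx,-hy,z],[-hx,-hy,z],[-hx,hy,z]]
E
python3 - <<'E'
from h import *
m=camera_model("top")
def t(x0,y0,p): return [[x0+(a+.5)/4-.5,y0+(b+.5)/4-.5] for a,b in p]
np.set_printoptions(precision=4,suppress=True)
print("block",fit(m,t(264,232,[(86,96),(317,115),(312,207),(79,191)]),box(.03,.075,.016),0,[.5,0,0],0))
# blank: x down slope = away from robot (image up)
print("blank",fit(m,t(390,227,[(115,53),(206,37),(290,237),(200,260)]),box(.075,.03,.009),np.pi/6,[.5,-.3,.4],.066))
print("square",fit(m,t(140,207,[(106,188),(257,249),(240,285),(92,218),(203,13),(240,31)]),
  box(.011,.05,.05)+[[.131,.05,.0295],[.131,.022,.0295]],0,[.5,.3,-.4],0))
print("weight knob",onz(m,t(270,167,[(202,135)]),.065),onz(m,t(270,167,[(198,136)]),.035))
E
```

```text
block (array([ 0.5248, -0.0021, -0.0438]), array([[-0.4078,  0.0686],
       [ 0.6579, -0.3129],
       [ 0.2906,  0.2836],
       [-0.5344, -0.0515]]))
blank (array([ 0.5457, -0.3102,  0.2502]), array([[-0.1374,  0.596 ],
       [ 0.21  , -0.5521],
       [ 1.1061,  0.0603],
       [-1.1737, -0.1068]]))
square (array([ 0.525 ,  0.317 , -0.3917]), array([[ 0.3558, -0.7317],
       [-0.0787,  0.6936],
       [ 0.2895, -0.0864],
       [-0.0967, -0.037 ],
       [-0.7102,  0.0534],
       [ 0.2275,  0.1138]]))
weight knob [[ 0.6947 -0.0132  0.065 ]] [[ 0.699  -0.0114  0.035 ]]
```

```bash
cat >> h.py <<'E'
np.set_printoptions(precision=4,suppress=True)
def tool():
    s=observe(); return s["tool_pos"],Rn.from_euler('xyz',s["tool_rot"]),s
def delta(pos,R):
    "cm and rotvec to pose, from measured"
    p,R0,s=tool(); print("d",(np.array(pos)-p)*100,(R*R0.inv()).as_rotvec(),"t",s["time"],"F",s["contact_force"],"q",s["qpos"])
def down(yaw): return Rn.from_euler('xyz',[np.pi,0,yaw])
E
python3 - <<'E'
from h import *
m=camera_model("wrist"); T=np.array(m["world_to_cam"]); p,R,_=tool()
c=-T[:3,:3].T@T[:3,3]; print(m["vfov"],m["k1"],"cam in tool",R.inv().apply(c-p),"axis in tool",R.inv().apply(-T[2,:3]),"right",R.inv().apply(T[0,:3]))
delta([.50,.30,.27],down(1.527)); delta([.50,0,.27],down(1.527))
E
```

```text
69.68182885389197 -1.648089104567762e-05 cam in tool [ 0.0798  0.0004 -0.1584] axis in tool [-0.2963 -0.0001  0.9551] right [0.0003 1.     0.0002]
d [ 32.074  -19.3103   4.3853] [ 0.0006 -0.0012 -1.2658] t 0.1 F [-0.388   0.2742  0.0029] q [ 1.076   0.3426  1.5248 -0.      1.2754 -0.146 ]
d [ 32.074  -49.3103   4.3853] [ 0.0006 -0.0012 -1.2658] t 0.1 F [-0.388   0.2742  0.0029] q [ 1.076   0.3426  1.5248 -0.      1.2754 -0.146 ]
```

Request:
step_arm:
  commands:
    - [1,16,-8,2,0,0,-0.6]
    - [1,16,-8,2,0,0,-0.6]
    - [1,16,-8,2,0,0,-0.6]
    - [1,16,-8,2,0,0,-0.6]
    - [1,16,-8,2,0,0,-0.6]

```text
time: 0.52
tool_pos: [0.3438, 0.411, 0.2469]
tool_rot: [3.14, 0.002, 2.183]
contact_force: [0.4, -0.3, 0.1]
opening: 0.0917
grip_force: 0.0
```

Request:
step_arm:
  commands:
    - [1,20,-9,-6,0,0,-0.6]
    - [1,20,-9,-6,0,0,-0.6]
    - [1,20,-9,-6,0,0,-0.6]
    - [1,20,-9,-6,0,0,-0.6]
    - [1,20,-9,-6,0,0,-0.6]

```text
time: 0.93
tool_pos: [0.5241, 0.3297, 0.1908]
tool_rot: [-3.141, 0.0, 1.586]
contact_force: [0.4, 1.4, 0.4]
opening: 0.0921
grip_force: 0.0
```

Request:
step_arm:
  commands:
    - [1,0,0,-3,0,0,-0.07]
    - [1,0,0,-3,0,0,-0.07]
    - [1,0,0,-3,0,0,-0.07]

```text
time: 1.18
tool_pos: [0.5214, 0.3302, 0.1599]
tool_rot: [-3.137, 0.002, 1.524]
contact_force: [-0.2, -0.5, 0.4]
opening: 0.0917
grip_force: 0.0
```

```bash
cat > shot.py <<'E'
import sys,pickle
from h import *
def shot(n):
    m=camera_model("wrist"); im=read_camera("wrist"); save(n,im); pickle.dump(m,open(f"pics/{n}.pkl","wb")); return m
if __name__=="__main__":
    shot(sys.argv[1]); p,R,s=tool(); print(p,s["tool_rot"],s["time"],s["qpos"])
E
python3 shot.py w_sq; python3 -c "
from h import *
delta([.525,-.03,.15],down(1.527))"
```

```text
[0.5219 0.3312 0.1618] [-3.1401  0.0005  1.5254] 1.2333 [0.4414 0.566  1.3444 0.0003 1.2328 0.4868]
d [  0.3066 -36.1197  -1.1794] [ 0.0004 -0.0015  0.0016] t 1.2333 F [0.4554 1.3047 0.1879] q [0.4414 0.566  1.3444 0.0003 1.2328 0.4868]
```

Request:
step_arm:
  commands:
    - [1,0,-18,0,0,0,0]
    - [1,0,-18,0,0,0,0]
    - [1,0,-18,0,0,0,0]
    - [1,0,-18,0,0,0,0]
    - [1,0,-18,0,0,0,0]

```text
time: 1.65
tool_pos: [0.5226, 0.1478, 0.1641]
tool_rot: [3.139, 0.001, 1.524]
contact_force: [0.5, -0.3, 0.1]
opening: 0.0919
grip_force: 0.0
```

Request:
step_arm:
  commands:
    - [1,0,-18,-1,0,0,0]
    - [1,0,-18,-1,0,0,0]
    - [1,0,-18,-1,0,0,0]
    - [1,0,-18,-1,0,0,0]
    - [1,0,-18,-1,0,0,0]

```text
time: 2.07
tool_pos: [0.5232, -0.0325, 0.1537]
tool_rot: [3.138, 0.002, 1.523]
contact_force: [0.4, 0.1, 0.8]
opening: 0.0916
grip_force: 0.0
```

Request:
step_arm:
  commands:
    - [1,0,0,0,0,0,0]
    - [1,0,0,0,0,0,0]
    - [1,0,0,0,0,0,0]

```text
time: 2.32
tool_pos: [0.523, -0.0275, 0.1529]
tool_rot: [3.14, -0.0, 1.525]
contact_force: [0.2, -0.3, -0.0]
opening: 0.0919
grip_force: 0.0
```

```bash
python3 shot.py w_bl
python3 - <<'E'
from h import *
a=cv2.imread("pics/w_sq.png"); b=cv2.imread("pics/w_bl.png")
cv2.imwrite("pics/v4.png",np.vstack([cv2.resize(a,(400,300),interpolation=3),cv2.resize(b,(400,300),interpolation=3)]))
Rb=Rn.from_euler('zy',[.25,np.pi/6])   # blank
Rg=Rb*Rn.from_euler('x',np.pi)
c=np.array([.5457,-.3102,.066]); n=Rb.apply([0,0,1])
delta(c+n*.12,Rg)
E
```

```text
[ 0.5229 -0.0273  0.1526] [ 3.1402 -0.0002  1.5255] 2.3667 [-0.1988  0.4109  1.639   0.0005  1.0903 -0.1537]
d [  8.2751 -28.2949   1.7287] [-0.3328  0.4514 -1.2448] t 2.3667 F [-0.4819  0.5678  0.1983] q [-0.1988  0.4109  1.639   0.0005  1.0903 -0.1537]
```

View pics/w_bl.png

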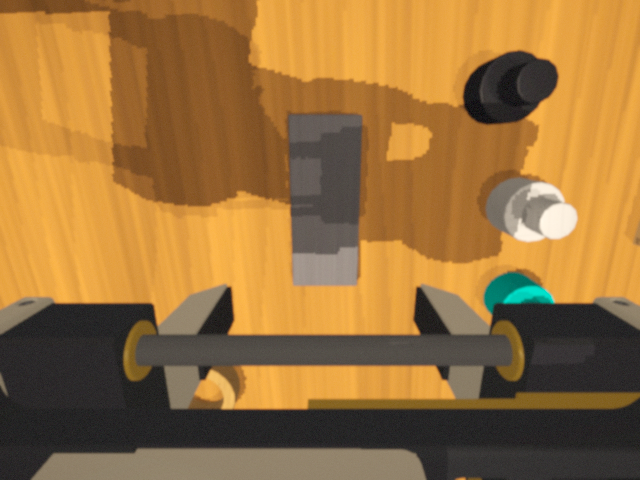

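The wrist view shows the block's top corners at (290,115), (361,114), (357,285) and (294,285), with the steel weight's knob at (557,221). I'll fit the block and move to above the blank.

Run:
```python
from h import *; import pickle
m=pickle.load(open("pics/w_bl.pkl","rb")); g=cv2.cvtColor(cv2.imread("pics/w_bl.png"),6)
uv=np.array([(361,114),(357,285),(294,285),(290,115)],np.float32)
s=cv2.cornerSubPix(g,uv.reshape(-1,1,2).copy(),(4,4),(-1,-1),(3,50,.01)).reshape(-1,2); print(s)
for q in (uv,s): print(fit(m,q,box(.03,.075,.016),0,[.525,0,0],0))
print(onz(m,[(557,221)],.065))
```

```text
[[361.5914 115.185 ]
 [357.5081 284.1435]
 [292.772  284.9439]
 [290.     115.    ]]
(array([ 0.5269, -0.0042, -0.0427]), array([[ 1.7904, -0.0919],
       [ 0.7776,  0.6513],
       [-0.6127,  0.8574],
       [-1.9301, -0.8855]]))
(array([ 0.5268, -0.0043, -0.0467]), array([[ 1.5047, -0.9725],
       [-0.1104,  1.7345],
       [ 0.2419,  0.9032],
       [-1.615 , -0.9003]]))
[[ 0.6961 -0.0134  0.065 ]]
```

Request:
step_arm:
  commands:
    - [1,3,-10,3,-0.111,0.15,-0.415]
    - [1,3,-10,3,-0.111,0.15,-0.415]
    - [1,3,-10,3,-0.111,0.15,-0.415]
    - [1,3,-10,3,-0.111,0.15,-0.415]
    - [1,3,-10,3,-0.111,0.15,-0.415]

```text
time: 2.78
tool_pos: [0.5541, -0.1283, 0.1816]
tool_rot: [-3.025, 0.145, 1.114]
contact_force: [-1.1, 0.2, -0.3]
opening: 0.0918
grip_force: 0.0
```

Request:
step_arm:
  commands:
    - [1,3,-10,2,-0.111,0.15,-0.415]
    - [1,3,-10,2,-0.111,0.15,-0.415]
    - [1,3,-10,2,-0.111,0.15,-0.415]
    - [1,3,-10,2,-0.111,0.15,-0.415]
    - [1,3,-10,2,-0.111,0.15,-0.415]

```text
time: 3.2
tool_pos: [0.5833, -0.2283, 0.2002]
tool_rot: [-2.97, 0.323, 0.713]
contact_force: [1.1, 0.2, -0.7]
opening: 0.0921
grip_force: 0.0
```

Request:
step_arm:
  commands:
    - [1,2.3,-8.3,-3,-0.111,0.15,-0.415]
    - [1,2.3,-8.3,-3,-0.111,0.15,-0.415]
    - [1,2.3,-8.3,-3,-0.111,0.15,-0.415]
    - [1,2.3,-8.3,-3,-0.111,0.15,-0.415]
    - [1,2.3,-8.3,-3,-0.111,0.15,-0.415]

```text
time: 3.62
tool_pos: [0.6059, -0.3111, 0.1689]
tool_rot: [-2.996, 0.508, 0.288]
contact_force: [0.1, 0.0, -0.5]
opening: 0.0919
grip_force: 0.0
```

```bash
python3 shot.py w_bk
python3 - <<'E'
from h import *
Rb=Rn.from_euler('zy',[.25,np.pi/6]);Rg=Rb*Rn.from_euler('x',np.pi)
c=np.array([.5457,-.3102,.066]); n=Rb.apply([0,0,1])
delta(c+n*.12,Rg)
E
```

```text
[ 0.6062 -0.3106  0.1701] [-2.9969  0.5051  0.2919] 3.6667 [-0.4783  1.0572  0.4598 -0.2669  2.0829  0.761 ]
d [-0.0535  0.0446 -0.0192] [-0.0025 -0.0001 -0.0038] t 3.6667 F [0.0861 0.6404 0.0263] q [-0.4783  1.0572  0.4598 -0.2669  2.0829  0.761 ]
```

View pics/w_bk.png

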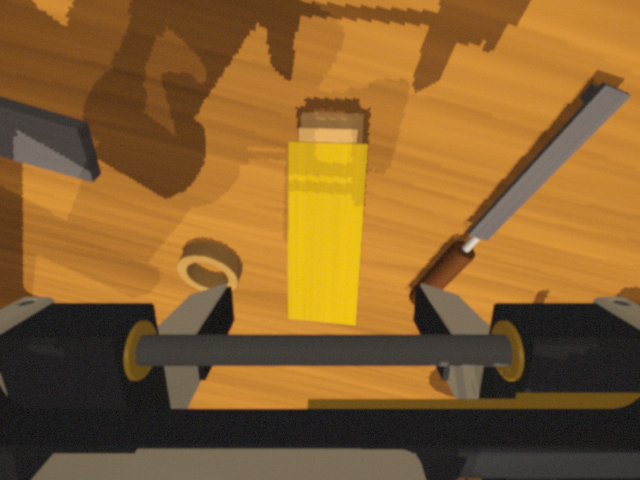

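The blank's top corners are at about (289,142), (367,143), (356,325) and (289,319), roughly centred between the fingers. I'll fit it and check with edge crops.

Run:
```python
from h import *; import pickle
m=pickle.load(open("pics/w_bk.pkl","rb")); im=cv2.imread("pics/w_bk.png")
h=cv2.cvtColor(im,cv2.COLOR_BGR2HSV); mk=((h[:,:,0]>24)&(h[:,:,0]<36)&(h[:,:,1]>150)&(h[:,:,2]>60)).astype(np.uint8)*255
mk=cv2.morphologyEx(mk,cv2.MORPH_OPEN,np.ones((5,5)))
for r in (150,200,250,300,315): print(r,np.where(mk[r,270:390])[0][[0,-1]]+270)
uv=np.array([(289,142),(367,143),(356,325),(289,319)])
L=[[.075,.03,.009],[.075,-.03,.009],[-.075,-.03,.009],[-.075,.03,.009]]
print(fit(m,uv,L,np.pi/6,[.545,-.31,.25],.066))
# full 6-dof
W=lambda p:Rn.from_rotvec(p[3:]).apply(np.array(L))+p[:3]
x0=np.r_[.5457,-.3102,.066,Rn.from_euler('zy',[.25,np.pi/6]).as_rotvec()]
s=least_squares(lambda p:(proj(m,W(p))-uv).ravel(),x0);print(s.x[:3],Rn.from_rotvec(s.x[3:]).as_euler('ZYX'))
b=cv2.imread("pics/w_bl.png")
A=cv2.resize(b[95:305,270:380],None,fx=2.85,fy=2.85,interpolation=2); B=cv2.resize(im[125:335,270:380],None,fx=2.85,fy=2.85,interpolation=2)
cv2.imwrite("pics/v5.png",np.hstack([A,B]))
```

```text
Traceback (most recent call last):
IndexError: index 0 is out of bounds for axis 0 with size 0
```

Run:
```python
from h import *; import pickle
m=pickle.load(open("pics/w_bk.pkl","rb")); im=cv2.imread("pics/w_bk.png")
uv=np.array([(289,142),(367,143),(356,325),(289,319)])
L=[[.075,.03,.009],[.075,-.03,.009],[-.075,-.03,.009],[-.075,.03,.009]]
print(fit(m,uv,L,np.pi/6,[.545,-.31,.25],.066))
W=lambda p:Rn.from_rotvec(p[3:]).apply(np.array(L))+p[:3]
x0=np.r_[.5457,-.3102,.066,Rn.from_euler('zy',[.25,np.pi/6]).as_rotvec()]
s=least_squares(lambda p:(proj(m,W(p))-uv).ravel(),x0);print(s.x[:3],Rn.from_rotvec(s.x[3:]).as_euler('ZYX'))
b=cv2.imread("pics/w_bl.png")
A=cv2.resize(b[95:305,270:380],None,fx=2.85,fy=2.85,interpolation=2); B=cv2.resize(im[125:335,270:380],None,fx=2.85,fy=2.85,interpolation=2)
cv2.imwrite("pics/v5.png",np.hstack([A,B]))
```

```text
(array([ 0.5488, -0.3124,  0.2609]), array([[-1.0442, -0.5433],
       [ 0.7021,  0.6434],
       [ 0.7841,  0.1989],
       [-0.4999,  0.0693]]))
[ 0.5469 -0.3126  0.0634] [ 0.2659  0.5637 -0.0139]
```

View pics/v5.png

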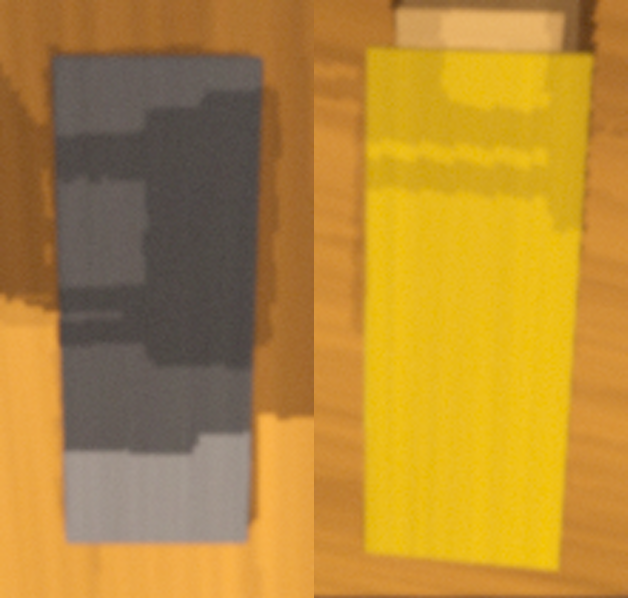

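Refined crop corners: block (53,57), (262,57), (249,543), (66,543); blank (52,49), (279,54), (245,571), (52,553).

Run:
```python
from h import *; import pickle
def t(x0,y0,p): return [[x0+(a+.5)/2.85-.5,y0+(b+.5)/2.85-.5] for a,b in p]
m=pickle.load(open("pics/w_bl.pkl","rb"))
print(fit(m,t(270,95,[(262,57),(249,543),(66,543),(53,57)]),box(.03,.075,.016),0,[.525,0,0],0))
m=pickle.load(open("pics/w_bk.pkl","rb"))
L=[[.075,.03,.009],[.075,-.03,.009],[-.075,-.03,.009],[-.075,.03,.009]]
uv=np.array(t(270,125,[(52,49),(279,54),(245,571),(52,553)]))
p,r=fit(m,uv,L,np.pi/6,[.545,-.31,.25],.066);print(p,r)
W=lambda p:Rn.from_rotvec(p[3:]).apply(np.array(L))+p[:3]
x0=np.r_[.5457,-.3102,.066,Rn.from_euler('zy',[.25,np.pi/6]).as_rotvec()]
s=least_squares(lambda p:(proj(m,W(p))-uv).ravel(),x0);print(s.x[:3],Rn.from_rotvec(s.x[3:]).as_euler('ZYX'))
Rb=Rn.from_euler('zy',[.255,np.pi/6]);n=Rb.apply([0,0,1])
for h in (.05,.001): delta(np.array([.547,-.3115,.066])+n*h,Rb*Rn.from_euler('x',np.pi))
```

```text
(array([ 0.5264, -0.0043, -0.0443]), array([[ 0.7056, -0.5267],
       [ 0.0669,  0.6292],
       [-0.1052,  0.7418],
       [-0.6712, -0.4462]]))
[ 0.5486 -0.312   0.2565] [[-0.1203 -0.4821]
 [-0.0378  0.2756]
 [ 0.3302  0.2276]
 [-0.1978  0.2553]]
[ 0.5481 -0.312   0.0654] [ 0.2568  0.5251 -0.0033]
d [-3.4235 -0.0854 -6.0814] [-0.     -0.0001  0.0005] t 3.6667 F [0.0861 0.6404 0.0263] q [-0.4783  1.0572  0.4598 -0.2669  2.0829  0.761 ]
d [ -5.8735  -0.0854 -10.3249] [-0.     -0.0001  0.0005] t 3.6667 F [0.0861 0.6404 0.0263] q [-0.4783  1.0572  0.4598 -0.2669  2.0829  0.761 ]
```

Request:
step_arm:
  commands:
    - [1,-3.4,-0.1,-6.1,0,0,0]
    - [1,-3.4,-0.1,-6.1,0,0,0]
    - [1,-4.6,-0.1,-8.2,0,0,0]
    - [1,-5.3,-0.1,-9.4,0,0,0]
    - [1,-5.8,-0.1,-10.25,0,0,0]

```text
time: 4.08
tool_pos: [0.5468, -0.3105, 0.0694]
tool_rot: [-2.998, 0.504, 0.292]
contact_force: [0.5, 0.8, 0.6]
opening: 0.0918
grip_force: 0.0
```

Request:
step_arm:
  commands:
    - [1,0,0,0,0,0,0]
    - [1,0,0,0,0,0,0]

```text
time: 4.25
tool_pos: [0.5481, -0.3115, 0.0708]
tool_rot: [-3.001, 0.503, 0.288]
contact_force: [-0.2, -0.2, 1.4]
opening: 0.0918
grip_force: 0.0
```

```bash
python3 shot.py w_g1
python3 - <<'E'
from h import *
p,R,s=tool(); Rb=Rn.from_euler('zy',[.2555,np.pi/6]); print("tcp in blank",Rb.inv().apply(p-[.5478,-.3117,.0658]),s["contact_force"])
E
```

```text
[ 0.5486 -0.312   0.0712] [-3.0021  0.5029  0.2868] 4.3 [-0.5142  0.9794  0.8952 -0.2515  1.724   0.8252]
tcp in blank [-0.002   0.0002  0.0051] [ 0.2691 -0.1982 -0.2251]
```

View pics/w_g1.png

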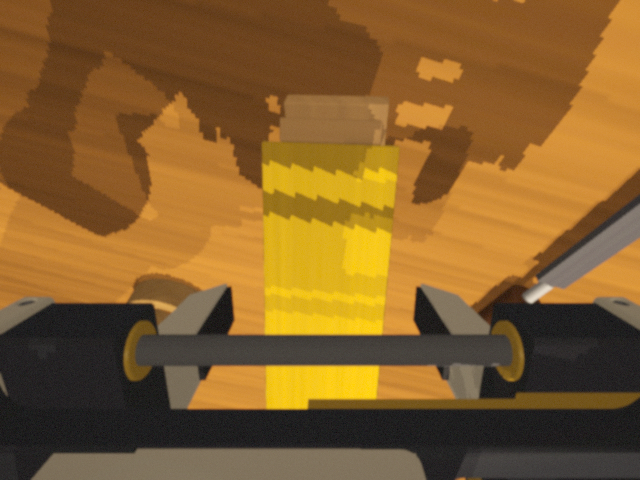

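The blank is centred between the fingers, running from (263,145) and (398,147) downward. The tip is about 4 mm too high and 2 mm up-slope, so I'll fix that and close.

Request:
step_arm:
  commands:
    - [1,0,0,-0.45,0,0,0]
    - [1,0,0,-0.45,0,0,0]
    - [1,0,0,-0.45,0,0,0]

```text
time: 4.55
tool_pos: [0.548, -0.3128, 0.0649]
tool_rot: [-3.001, 0.505, 0.284]
contact_force: [0.5, 0.2, -1.0]
opening: 0.0921
grip_force: 0.0
```

Run:
```python
from h import *
Rb=Rn.from_euler('zy',[.2555,np.pi/6])
for i in range(3):
    p,R,s=tool(); print("tcp in blank",Rb.inv().apply(p-[.5478,-.3117,.0658]),(Rb.inv()*R).as_euler('xyz'),s["contact_force"]); 
    if i<2: read_camera("wrist")
```

```text
tcp in blank [ 0.0003 -0.0013 -0.0007] [ 3.1413 -0.0009 -0.0076] [ 0.478   0.2423 -0.9746]
tcp in blank [ 0.0003 -0.0014 -0.0007] [ 3.1414 -0.0008 -0.0078] [-0.0916  1.0252 -0.0274]
tcp in blank [ 0.0002 -0.0014 -0.0007] [ 3.1415 -0.0008 -0.0081] [ 0.2109 -0.1143 -0.4112]
```

Request:
step_arm:
  commands:
    - [1,0.1,0,0.18,0,0,0]
    - [0.7,0.1,0,0.18,0,0,0]
    - [0,0.1,0,0.18,0,0,0]
    - [0,0.1,0,0.18,0,0,0]
    - [0,0.1,0,0.18,0,0,0]
  grip_force: 40

```text
time: 5.07
tool_pos: [0.5486, -0.3131, 0.0665]
tool_rot: [-3.001, 0.506, 0.283]
contact_force: [-0.7, -0.4, 0.7]
opening: 0.0699
grip_force: 0.0
```

Request:
step_arm:
  commands:
    - [0,0,0,0,0,0,0]
    - [0,0,0,0,0,0,0]
    - [0,0,0,0,0,0,0]

```text
time: 5.32
tool_pos: [0.5481, -0.3121, 0.0668]
tool_rot: [-2.998, 0.507, 0.284]
contact_force: [-3.3, 4.6, 3.3]
opening: 0.0589
grip_force: 39.9
```

Run:
```python
from h import *
Rb=Rn.from_euler('zy',[.2555,np.pi/6])
p,R,s=tool(); print("tcp in blank",Rb.inv().apply(p-[.5478,-.3117,.0658]),(Rb.inv()*R).as_euler('xyz'),s["contact_force"],s["opening"],s["grip_force"])
```

```text
tcp in blank [-0.0003 -0.0004  0.001 ] [-3.1392  0.001  -0.0077] [-3.3381  4.5526  3.2551] 0.058875962138859664 39.90452363155782
```

Request:
step_arm:
  commands:
    - [0,0.24,0.06,0.43,0,0,0]
    - [0,0.7,0.2,1.3,0,0,0]
    - [0,1.5,0.4,2.6,0,0,0]
    - [0,2.4,0.6,4.3,0,0,0]
    - [0,3.3,0.8,6,0,0,0]

```text
time: 5.73
tool_pos: [0.5827, -0.3052, 0.1269]
tool_rot: [-3.002, 0.504, 0.283]
contact_force: [0.6, -0.6, -5.0]
opening: 0.0595
grip_force: 39.9
```

Request:
step_arm:
  commands:
    - [0,0,0,2,0,0,0]
    - [0,0,0,4,0,0,0]
    - [0,0,0,5,0,0,0]
    - [0,0,0,5,0,0,0]
    - [0,0,0,5,0,0,0]

```text
time: 6.15
tool_pos: [0.5821, -0.3052, 0.1763]
tool_rot: [-3.002, 0.504, 0.283]
contact_force: [-0.5, 0.3, -6.1]
opening: 0.0592
grip_force: 39.9
```

```bash
python3 shot.py w_h1
python3 - <<'E'
from h import *
delta([.5265,-.0043,.20],down(np.pi/2-.044))
E
```

```text
[ 0.5816 -0.305   0.1753] [-3.0003  0.5062  0.2838] 6.2 [-0.4864  0.9758  0.6198 -0.26    2.0054  0.7826]
d [-5.5135 30.0728  2.4656] [ 0.334  -0.4503  1.2485] t 6.2 F [ 0.3341 -0.076  -6.2503] q [-0.4864  0.9758  0.6198 -0.26    2.0054  0.7826]
```

View pics/w_h1.png

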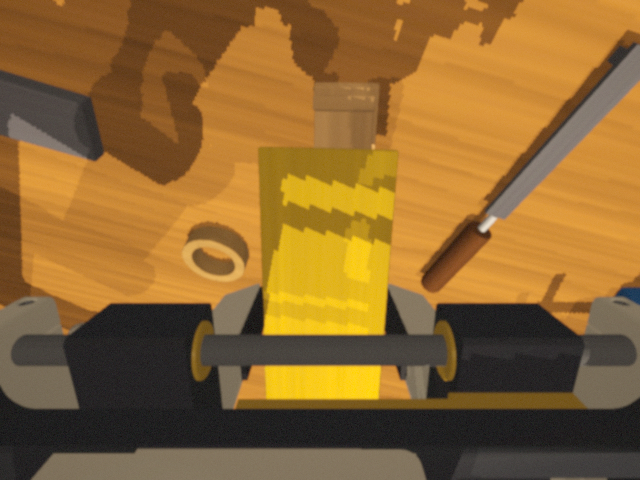

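The blank is held level in the fingers. Its far edge runs (259,148)–(398,150), and its sides pass (265,398) and (380,398). I'll work out its pose in the tool frame.

Run:
```python
from h import *; import pickle
m=pickle.load(open("pics/w_h1.pkl","rb")); p,R,s=tool()
o,d=ray(m,[(258.5,148),(398.5,150),(380,398),(265,398)]); o=R.inv().apply(o-p); d=R.inv().apply(d)
for z in (-.006,-.008,-.010): print(z,[(o+v*((z-o[2])/v[2]))[:2] for v in d])
m=pickle.load(open("pics/w_g1.pkl","rb"))
```

```text
-0.006 [array([ 0.0762, -0.0278]), array([0.0754, 0.0325]), array([-0.0544,  0.0308]), array([-0.0543, -0.0316])]
-0.008 [array([ 0.0763, -0.0275]), array([0.0754, 0.0321]), array([-0.0527,  0.0304]), array([-0.0526, -0.0312])]
-0.01 [array([ 0.0763, -0.0271]), array([0.0755, 0.0316]), array([-0.0509,  0.03  ]), array([-0.0508, -0.0308])]
```

Request:
step_arm:
  commands:
    - [0,-1.8,10,2,0.111,-0.15,0.416]
    - [0,-1.8,10,2,0.111,-0.15,0.416]
    - [0,-1.8,10,2,0.111,-0.15,0.416]
    - [0,-1.8,10,2,0.111,-0.15,0.416]
    - [0,-1.8,10,2,0.111,-0.15,0.416]

```text
time: 6.62
tool_pos: [0.563, -0.2031, 0.197]
tool_rot: [-2.973, 0.321, 0.717]
contact_force: [1.6, -0.9, -4.4]
opening: 0.059
grip_force: 39.9
```

Request:
step_arm:
  commands:
    - [0,-1.8,10,0,0.111,-0.15,0.416]
    - [0,-1.8,10,0,0.111,-0.15,0.416]
    - [0,-1.8,10,0,0.111,-0.15,0.416]
    - [0,-1.8,10,0,0.111,-0.15,0.416]
    - [0,-1.8,10,0,0.111,-0.15,0.416]

```text
time: 7.03
tool_pos: [0.5445, -0.1047, 0.1961]
tool_rot: [-3.023, 0.145, 1.118]
contact_force: [-0.1, -1.1, -5.3]
opening: 0.0591
grip_force: 39.9
```

Request:
step_arm:
  commands:
    - [0,-1.8,10,-4,0.111,-0.15,0.416]
    - [0,-1.8,10,-4,0.111,-0.15,0.416]
    - [0,-1.8,10,-4,0.111,-0.15,0.416]
    - [0,-1.8,10,-4,0.111,-0.15,0.416]
    - [0,-1.8,10,-4,0.111,-0.15,0.416]

```text
time: 7.45
tool_pos: [0.5263, -0.0055, 0.1551]
tool_rot: [-3.138, 0.0, 1.524]
contact_force: [-0.5, 0.1, -4.9]
opening: 0.059
grip_force: 39.9
```

Request:
step_arm:
  commands:
    - [0,0,0,0,0,0,0]
    - [0,0,0,0,0,0,0]
    - [0,0,0,0,0,0,0]

```text
time: 7.7
tool_pos: [0.5285, -0.0063, 0.1564]
tool_rot: [3.141, 0.001, 1.522]
contact_force: [-0.4, -0.4, -5.2]
opening: 0.0589
grip_force: 39.9
```

```bash
python3 -c "
from h import *
delta([.5265,-.0043,.10],down(np.pi/2-.044))"
```

```text
d [-0.199   0.1954 -5.6449] [0.0012 0.0001 0.0053] t 7.7 F [-0.4028 -0.4121 -5.218 ] q [-0.1562  0.4155  1.6195 -0.0013  1.1064 -0.1063]
```

```bash
python3 shot.py w_h2
cat > edges.py <<'E'
from h import *; import pickle
def strips(n,mask,rows,c0,c1):
    L=[];Rr=[]
    for r in rows:
        w=np.where(mask[r,c0:c1])[0]
        if len(w): L.append((w[0]+c0-.5,r)); Rr.append((w[-1]+c0+.5,r))
    return np.array(L),np.array(Rr)
def hsv(n): return cv2.cvtColor(cv2.imread(f"pics/{n}.png"),cv2.COLOR_BGR2HSV).astype(int)
def line(P,z,m):  # world line fit -> direction angle, centroid
    W=onz(m,P,z)[:,:2]; k=np.polyfit(W[:,1],W[:,0],1); r=W[:,0]-np.polyval(k,W[:,1])
    g=abs(r)<2*r.std()+1e-4; k=np.polyfit(W[g,1],W[g,0],1); return k
E
python3 - <<'E'
from edges import *
h=hsv("w_bl"); print("block samp",h[200,[270,285,300,340,355,370]].tolist(), h[270,[285,300,340,370]].tolist())
h=hsv("w_h2"); print("blank samp",[h[r,[240,255,280,330,380,405]].tolist() for r in (170,250)],h[[130,140,145,150,155,160],330].tolist())
E
```

```text
[ 0.5283 -0.006   0.1565] [3.1413 0.0009 1.5223] 7.75 [-0.156   0.4151  1.62   -0.001   1.1061 -0.107 ]
block samp [[17, 179, 211], [15, 183, 153], [13, 41, 74], [14, 36, 77], [8, 26, 78], [16, 184, 166]] [[18, 184, 237], [12, 36, 164], [15, 35, 159], [18, 182, 235]]
blank samp [[[15, 186, 141], [15, 180, 136], [21, 199, 179], [22, 207, 212], [30, 198, 255], [15, 184, 168]], [[18, 175, 250], [17, 178, 223], [21, 197, 181], [22, 203, 212], [21, 205, 175], [17, 181, 227]]] [[15, 187, 138], [14, 169, 130], [5, 34, 83], [22, 228, 200], [22, 211, 211], [22, 211, 210]]
```

```bash
cat >> edges.py <<'E'
def meas(n,mask,rows,c0,c1,r0,r1,z,name):
    m=pickle.load(open(f"pics/{n}.pkl","rb"))
    L,R=strips(n,mask,rows,c0,c1); kl=line(L,z,m); kr=line(R,z,m)
    cols=range(c0+35,c1-35); tb=[np.where(mask[r0:r1,c])[0] for c in cols]
    T=np.median(onz(m,[(c,w[0]+r0-.5) for c,w in zip(cols,tb)],z)[:,1]); B=np.median(onz(m,[(c,w[-1]+r0+.5) for c,w in zip(cols,tb)],z)[:,1])
    T1=onz(m,[(c,w[0]+r0-.5) for c,w in zip(cols,tb)],z); ke=np.polyfit(T1[:,0],T1[:,1],1)
    y=-.004; print(name,"slopes",kl[0],kr[0],"end slope",ke[0],"x at y=-.004",np.polyval(kl,y),np.polyval(kr,y),"mid",(np.polyval(kl,y)+np.polyval(kr,y))/2,"width",np.polyval(kr,y)-np.polyval(kl,y),"yends",T,B)
E
python3 - <<'E'
from edges import *
h=hsv("w_bl"); meas("w_bl",(h[:,:,1]<100),range(122,278),265,385,95,299,.016,"block")
h=hsv("w_h2"); mk=((h[:,:,0]>=19)&(h[:,:,1]>188)&(h[:,:,2]>100))
for zt in (.1635,.1645,.1655): meas("w_h2",mk,range(158,280),235,415,120,330,zt,"blank")
E
```

```text
block slopes 0.04265175695958889 0.044615998380179905 end slope -0.04536630900454434 x at y=-.004 0.49678538098462854 0.5556844279794013 mid 0.5262349044820149 width 0.058899046994772775 yends 0.07042463230510411 -0.07786457533429149
blank slopes 0.07001074055854334 0.07792815043565507 end slope -0.06445131588597608 x at y=-.004 0.4997037754405505 0.5594571423899136 mid 0.5295804589152321 width 0.05975336694936312 yends 0.06968450892879677 -0.01714683864353797
blank slopes 0.07001074055854863 0.07792815043566416 end slope -0.06445131588597579 x at y=-.004 0.49988840813972163 0.5592428083349685 mid 0.5295656082373451 width 0.059354400195246904 yends 0.06971620929046848 -0.016541341660386205
blank slopes 0.0700107405585447 0.07792815043565578 end slope -0.0644513158859761 x at y=-.004 0.5000730408388929 0.5590284742800233 mid 0.5295507575594581 width 0.05895543344113041 yends 0.0697479096521402 -0.015935844677234433
```

Request:
step_arm:
  commands:
    - [0,-0.34,0.09,-3,0,0,0.027]
    - [0,-0.34,0.09,-7,0,0,0.027]
    - [0,-0.34,0.09,-10,0,0,0.027]
    - [0,-0.34,0.09,-11.5,0,0,0.027]
    - [0,-0.34,0.09,-12,0,0,0.027]

```text
time: 8.17
tool_pos: [0.5227, -0.0043, 0.0336]
tool_rot: [-3.137, -0.0, 1.551]
contact_force: [-0.3, -0.3, -4.4]
opening: 0.0593
grip_force: 39.9
```

Request:
step_arm:
  commands:
    - [0,0,0,0,0,0,0]
    - [0,0,0,0,0,0,0]
    - [0,0,0,0,0,0,0]

```text
time: 8.42
tool_pos: [0.5256, -0.0044, 0.0381]
tool_rot: [3.138, 0.001, 1.552]
contact_force: [-0.4, -0.2, -4.6]
opening: 0.0591
grip_force: 39.9
```

```bash
python3 shot.py w_h3;  python3 - <<'E'
from edges import *
h=hsv("w_h3"); mk=((h[:,:,0]>=19)&(h[:,:,1]>188)&(h[:,:,2]>100))
z=tool()[0][2]+.008
meas("w_h3",mk,range(158,280),235,415,120,330,z,"blank")
print([h[r,[230,245,330,410,420]].tolist() for r in (200,250)])
E
```

```text
[ 0.5256 -0.0044  0.0381] [3.1377 0.0009 1.5523] 8.4667 [-0.1541  0.5695  1.7522 -0.0004  0.8158 -0.1353]
blank slopes 0.04203563164620357 0.04250871916157781 end slope -0.03666731784115116 x at y=-.004 0.496772721503742 0.5563320557179934 mid 0.5265523886108677 width 0.05955933421425136 yends 0.0716101893521842 -0.014742913302441867
[[[14, 171, 139], [16, 183, 156], [23, 209, 221], [16, 180, 153], [15, 175, 146]], [[15, 178, 142], [15, 182, 150], [21, 202, 188], [15, 177, 151], [15, 171, 145]]]
```

Request:
step_arm:
  commands:
    - [0,-0.03,-0.1,-0.4,0,0,0]
    - [0,-0.03,-0.1,-0.8,0,0,0]
    - [0,-0.03,-0.1,-1.1,0,0,0]
    - [0,-0.03,-0.1,-1.4,0,0,0]
    - [0,-0.03,-0.1,-1.5,0,0,0]

```text
time: 8.88
tool_pos: [0.5236, -0.0051, 0.021]
tool_rot: [-3.142, 0.0, 1.553]
contact_force: [-0.7, 0.6, -5.0]
opening: 0.0591
grip_force: 39.9
```

Request:
step_arm:
  commands:
    - [0,0,0,0,0,0,0]
    - [0,0,0,-0.1,0,0,0]
    - [0,0,0,-0.1,0,0,0]
    - [0,0,0,-0.2,0,0,0]
    - [0,0,0,-0.2,0,0,0]

```text
time: 9.3
tool_pos: [0.5241, -0.0052, 0.02]
tool_rot: [3.14, 0.001, 1.553]
contact_force: [-1.0, 0.0, -1.6]
opening: 0.0592
grip_force: 39.9
```

Request:
step_arm:
  commands:
    - [0,0,0,-0.1,0,0,0]
    - [0,0,0,-0.1,0,0,0]
    - [0,0,0,-0.1,0,0,0]

```text
time: 9.55
tool_pos: [0.5242, -0.0052, 0.0198]
tool_rot: [3.14, 0.001, 1.553]
contact_force: [-1.3, -0.6, 8.0]
opening: 0.0591
grip_force: 39.9
```

Request:
step_arm:
  commands:
    - [0,0,0,0.05,0,0,0]
    - [0.72,0,0,0.05,0,0,0]
    - [0.72,0,0,0.05,0,0,0]
    - [0.8,0,0,0.05,0,0,0]
    - [0.8,0,0,0.05,0,0,0]
  grip_force: 10

```text
time: 9.97
tool_pos: [0.5242, -0.0052, 0.0191]
tool_rot: [3.14, 0.0, 1.553]
contact_force: [0.4, -0.2, 0.2]
opening: 0.0725
grip_force: 0.0
```

Request:
step_arm:
  commands:
    - [1,0,0,2,0,0,0]
    - [1,0,0,5,0,0,0]
    - [1,0,0,9,0,0,0]
    - [1,0,0,12,0,0,0]
    - [1,0,0,13,0,0,0]

```text
time: 10.38
tool_pos: [0.5263, -0.0055, 0.1538]
tool_rot: [3.133, 0.001, 1.553]
contact_force: [0.5, -1.2, 0.4]
opening: 0.0916
grip_force: 0.0
```

Request:
step_arm:
  commands:
    - [1,0,-2.5,0,0,0,-0.027]
    - [1,0,-2.5,0,0,0,-0.027]
    - [1,0,-2.5,0,0,0,-0.027]

```text
time: 10.63
tool_pos: [0.5238, -0.0307, 0.1487]
tool_rot: [3.141, 0.0, 1.524]
contact_force: [0.9, 0.2, -0.2]
opening: 0.0917
grip_force: 0.0
```

```bash
python3 shot.py w_p1;  python3 - <<'E'
from edges import *
save("top2",read_camera("top"))
h=hsv("w_p1"); mk=((h[:,:,0]>=19)&(h[:,:,1]>188)&(h[:,:,2]>80))
meas("w_p1",mk,range(122,270),260,395,80,299,.025,"blank")
m=pickle.load(open("pics/w_p1.pkl","rb"))
# any block-grey visible around?
g=(h[:,:,1]<100); 
for y in (.06,.03,0,-.03,-.06):
    c=proj(m,[.5262+.0436*(y+.004),y,.02])[0]; r=int(c[1]); print(r,"grey L/R",[int(v)+260 for v in np.where(g[r,260:395])[0]],"gold",np.where(mk[r,260:395])[0][[0,-1]]+260)
for x in (.51,.525,.54):
    c=int(proj(m,[x,0,.02])[0][0]); print(c,"grey",np.where(g[80:299,c])[0]+80,"gold",np.where(mk[80:299,c])[0][[0,-1]]+80)
E
```

```text
[ 0.5235 -0.0302  0.1484] [-3.1411 -0.0001  1.5249] 10.6833 [-0.2038  0.418   1.6408 -0.      1.0832 -0.1579]
blank slopes 0.032771438168689264 0.02501023168967325 end slope -0.042703564999713554 x at y=-.004 0.49550004779563944 0.5557349066297207 mid 0.52561747721268 width 0.06023485883408125 yends 0.07113430032212446 -0.07965322599636784
123 grey L/R [] gold [284 360]
162 grey L/R [] gold [286 360]
199 grey L/R [] gold [287 359]
233 grey L/R [] gold [289 359]
266 grey L/R [] gold [289 359]
304 grey [] gold [108 289]
322 grey [] gold [108 288]
340 grey [] gold [108 289]
```

Request:
step_arm:
  commands:
    - [1,0.27,2.6,-4,0,0,0]
    - [1,0.27,2.6,-8,0,0,0]
    - [1,0.27,2.6,-10.5,0,0,0]
    - [1,0.27,2.6,-12,0,0,0]
    - [1,0.27,2.6,-13,0,0,0]

```text
time: 11.15
tool_pos: [0.5248, -0.0031, 0.0162]
tool_rot: [-3.137, -0.0, 1.527]
contact_force: [-0.6, 0.6, -1.1]
opening: 0.0917
grip_force: 0.0
```

Request:
step_arm:
  commands:
    - [1,0,0,-0.5,0,0,0]
    - [1,0,0,-0.9,0,0,0]
    - [1,0,0,-0.9,0,0,0]
    - [1,0,0,-0.9,0,0,0]

```text
time: 11.48
tool_pos: [0.5273, -0.0042, 0.0109]
tool_rot: [3.139, 0.001, 1.526]
contact_force: [0.6, 0.5, -0.3]
opening: 0.092
grip_force: 0.0
```

```bash
python3 -c "
from h import *
delta([.5262,-.0043,.008],down(np.pi/2-.044))"
```

```text
d [-0.1118 -0.0079 -0.2875] [0.0006 0.0023 0.0011] t 11.4833 F [ 0.5907  0.4526 -0.2927] q [-0.1532  0.6168  1.7635 -0.0004  0.759  -0.1078]
```

Request:
step_arm:
  commands:
    - [0.75,-0.1,0,-0.25,0,0,0]
    - [0.7,-0.1,0,-0.25,0,0,0]
    - [0.68,-0.1,0,-0.25,0,0,0]
    - [0,-0.1,0,-0.25,0,0,0]
    - [0,-0.1,0,-0.25,0,0,0]
  grip_force: 20

```text
time: 11.9
tool_pos: [0.5258, -0.0042, 0.0078]
tool_rot: [3.14, 0.0, 1.526]
contact_force: [0.7, 0.1, 0.2]
opening: 0.063
grip_force: 0.0
```

Request:
step_arm:
  commands:
    - [0,0,0,0,0,0,0]
    - [0,0,0,0,0,0,0]
    - [0,0,0,0,0,0,0]
    - [0,0,0,0,0,0,0]

```text
time: 12.23
tool_pos: [0.5255, -0.0041, 0.0077]
tool_rot: [3.141, 0.0, 1.526]
contact_force: [-2.5, -0.9, 4.8]
opening: 0.0599
grip_force: 20.0
```

Request:
step_arm:
  commands:
    - [0.72,0,0,0,0,0,0]
    - [0.8,0,0,0,0,0,0]
    - [1,0,0,0,0,0,0]
    - [1,0,0,2,0,0,0]
    - [1,0,0,5,0,0,0]
  grip_force: 10

```text
time: 12.65
tool_pos: [0.5237, -0.0039, 0.0556]
tool_rot: [-3.136, -0.0, 1.525]
contact_force: [1.0, 0.8, -0.3]
opening: 0.0883
grip_force: 0.0
```

Request:
step_arm:
  commands:
    - [1,0,-0.6,2,0,0,0]
    - [1,0,-1.2,5,0,0,0]
    - [1,0,-2.5,9,0,0,0]
    - [1,0,-2.5,9,0,0,0]
    - [1,0,-2.5,9,0,0,0]

```text
time: 13.07
tool_pos: [0.5272, -0.0299, 0.1497]
tool_rot: [3.135, 0.001, 1.525]
contact_force: [-1.1, 0.9, -1.1]
opening: 0.0918
grip_force: 0.0
```

```bash
python3 shot.py w_p2;  python3 - <<'E'
from edges import *
h=hsv("w_p2"); mk=((h[:,:,0]>=19)&(h[:,:,1]>188)&(h[:,:,2]>80))
meas("w_p2",mk,range(122,270),260,395,80,299,.025,"blank")
b=cv2.imread("pics/w_p2.png"); cv2.imwrite("pics/v9.png",np.hstack([cv2.resize(b[95:305,260:390],None,fx=2.8,fy=2.8,interpolation=2),cv2.resize(cv2.imread("pics/w_sq.png"),(430,588),interpolation=cv2.INTER_AREA)]))
E
```

```text
[ 0.5259 -0.0293  0.1479] [3.1393 0.0005 1.5251] 13.1167 [-0.2012  0.4209  1.6375 -0.0002  1.0809 -0.1554]Traceback (most recent call last):
  File "<stdin>", line 3, in <module>
  File "edges.py", line 16, in meas
    T=np.median(onz(m,[(c,w[0]+r0-.5) for c,w in zip(cols,tb)],z)[:,1]); B=np.median(onz(m,[(c,w[-1]+r0+.5) for c,w in zip(cols,tb)],z)[:,1])
                          ~^^^
IndexError: index 0 is out of bounds for axis 0 with size 0
```

```bash
sed -i 's/cols=range(c0+35,c1-35)/cols=[c for c in range(c0+38,c1-42) if mask[r0:r1,c].any()]/' edges.py
python3 - <<'E'
from edges import *
h=hsv("w_p2"); mk=((h[:,:,0]>=19)&(h[:,:,1]>188)&(h[:,:,2]>80))
meas("w_p2",mk,range(122,270),260,395,80,299,.025,"blank")
print([np.where(mk[r,260:395])[0][[0,-1]]+260 for r in (123,199,266)])
b=cv2.imread("pics/w_p2.png"); cv2.imwrite("pics/v9.png",np.hstack([cv2.resize(b[95:305,260:390],(364,588),interpolation=2),cv2.resize(cv2.imread("pics/w_sq.png")[0:300,:300],(430,430),interpolation=cv2.INTER_AREA)[:588] if False else cv2.resize(cv2.imread("pics/w_sq.png")[0:410,160:460],(430,588),interpolation=2)]))
E
```

```text
blank slopes 0.037016960058621096 0.03270538248969132 end slope -0.024068201823670154 x at y=-.004 0.49596651976405604 0.5562080043544462 mid 0.5260872620592512 width 0.06024148459039014 yends 0.0710426191713576 -0.0798649992418745
[array([279, 356]), array([283, 355]), array([285, 354])]
```

View pics/v9.png

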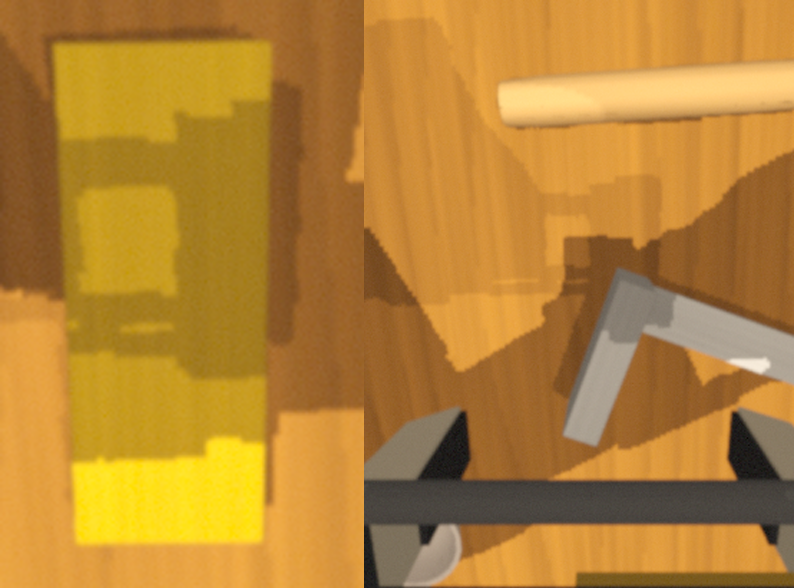

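The blank covers the block with no steel showing: crop corners (54,43), (272,42), (264,545), (76,545). In the right panel, the stock top runs from (620,268)/(655,282) to (563,436)/(597,446). I'll check both fits.

Run:
```python
from h import *; import pickle
m=pickle.load(open("pics/w_p2.pkl","rb"))
uv=[(260+(a+.5)/2.8-.5,95+(b+.5)/2.8-.5) for a,b in [(272,42),(264,545),(76,545),(54,43)]]
print(fit(m,uv,box(.03,.075,.025),0,[.525,0,0],0))
m=pickle.load(open("pics/w_sq.pkl","rb"))
uv=[(160+(a-364)/1.433,b/1.434) for a,b in [(655,282),(597,446),(563,436),(620,268)]]
print(fit(m,uv,box(.011,.05,.05),0,[.525,.317,-.4],0))
for p in ([.695,-.0125,.20],[.695,-.0125,.028]): delta(p,down(np.pi/2-.044))
```

```text
(array([ 0.5264, -0.0045, -0.0367]), array([[ 0.2778, -0.0182],
       [-0.2248, -0.5823],
       [-0.0036,  0.1474],
       [-0.0833,  0.3425]]))
(array([ 0.5265,  0.3202, -0.3618]), array([[ 0.3558,  2.1014],
       [ 1.1452, -3.0916],
       [ 0.5382, -3.314 ],
       [-1.8583,  3.1113]]))
d [16.9122  1.6824  5.2063] [0.0006 0.0023 0.0017] t 13.1167 F [-0.3987  0.1419  0.4195] q [-0.2012  0.4209  1.6375 -0.0002  1.0809 -0.1554]
d [ 16.9122   1.6824 -11.9937] [0.0006 0.0023 0.0017] t 13.1167 F [-0.3987  0.1419  0.4195] q [-0.2012  0.4209  1.6375 -0.0002  1.0809 -0.1554]
```

Request:
step_arm:
  commands:
    - [1,8.5,0.8,1.5,0,0,0]
    - [1,8.5,0.8,1.5,0,0,0]
    - [1,16.9,1.7,1,0,0,0]
    - [1,16.9,1.7,0,0,0,0]
    - [1,16.9,1.7,0,0,0,0]

```text
time: 13.53
tool_pos: [0.6976, -0.0108, 0.1406]
tool_rot: [-3.137, -0.001, 1.527]
contact_force: [-1.2, -1.1, -0.9]
opening: 0.0922
grip_force: 0.0
```

Request:
step_arm:
  commands:
    - [1,0,0,0,0,0,0]
    - [1,0,0,0,0,0,0]
    - [1,0,0,0,0,0,0]

```text
time: 13.78
tool_pos: [0.6934, -0.012, 0.1471]
tool_rot: [-3.141, 0.0, 1.526]
contact_force: [0.6, 0.3, 0.5]
opening: 0.0915
grip_force: 0.0
```

```bash
python3 shot.py w_w1
python3 - <<'E'
from edges import *
delta([.695,-.0128,.042],down(np.pi/2-.044))
m=pickle.load(open("pics/w_w1.pkl","rb")); g=cv2.cvtColor(cv2.imread("pics/w_w1.png"),6)
c=proj(m,[.695,-.0128,.065])[0]; print("expected",c)
h=hsv("w_w1"); x,y=c.astype(int); sub=((h[:,:,1]<70)&(h[:,:,2]>110)).astype(np.uint8)
roi=np.zeros_like(sub); roi[max(0,y-50):y+50,x-50:x+50]=sub[max(0,y-50):y+50,x-50:x+50]
n,l,st,ce=cv2.connectedComponentsWithStats(roi); print(st[1:],ce[1:])
t=camera_model("top")
E
```

```text
[ 0.6936 -0.0121  0.148 ] [3.1412 0.0004 1.5256] 13.8333 [-0.1277  0.7174  1.1013 -0.0003  1.3225 -0.0824]
d [  0.1396  -0.0655 -10.6018] [0.0004 0.0004 0.0012] t 13.8333 F [0.5249 0.2966 0.2953] q [-0.1277  0.7174  1.1013 -0.0003  1.3225 -0.0824]
expected [324.7467 252.8161]
[[ 298  206   59   64 2949]
 [ 327  299    2    1    2]
 [ 330  298    2    1    2]
 [ 323  300    3    2    3]] [[326.8647 237.4378]
 [327.5    299.    ]
 [330.5    298.    ]
 [324.     300.3333]]
```

Request:
step_arm:
  commands:
    - [1,0.25,-0.05,-3,0,0,0]
    - [1,0.25,-0.05,-6.5,0,0,0]
    - [1,0.25,-0.05,-8.5,0,0,0]
    - [1,0.25,-0.05,-9.8,0,0,0]
    - [1,0.25,-0.05,-10.4,0,0,0]

```text
time: 14.25
tool_pos: [0.6958, -0.0127, 0.0426]
tool_rot: [-3.14, 0.0, 1.525]
contact_force: [-0.4, -0.1, -1.4]
opening: 0.0921
grip_force: 0.0
```

Request:
step_arm:
  commands:
    - [0.6,0,0,0,0,0,0]
    - [0.6,0,0,0,0,0,0]
    - [0.4,0,0,0,0,0,0]
  grip_force: 25

```text
time: 14.5
tool_pos: [0.6983, -0.0128, 0.0458]
tool_rot: [3.137, 0.001, 1.526]
contact_force: [-0.3, 0.4, 0.8]
opening: 0.0762
grip_force: 0.0
```

Request:
step_arm:
  commands:
    - [0.4,0,0,-0.25,0,0,0]
    - [0.4,0,0,-0.25,0,0,0]
    - [0,0,0,-0.25,0,0,0]
    - [0,0,0,-0.25,0,0,0]
    - [0,0,0,-0.25,0,0,0]

```text
time: 14.92
tool_pos: [0.6972, -0.0126, 0.0412]
tool_rot: [3.141, 0.0, 1.526]
contact_force: [0.6, 0.5, -0.1]
opening: 0.0429
grip_force: 0.0
```

Request:
step_arm:
  commands:
    - [0,0,0,0,0,0,0]
    - [0,0,0,0,0,0,0]
    - [0,0,0,0,0,0,0]
    - [0,0,0,0,0,0,0]
    - [0,0,0,0,0,0,0]

```text
time: 15.33
tool_pos: [0.6969, -0.0126, 0.041]
tool_rot: [3.141, 0.0, 1.526]
contact_force: [-1.2, -1.1, 0.9]
opening: 0.0275
grip_force: 25.0
```

Request:
step_arm:
  commands:
    - [0,0,0,0,0,0,0]
    - [0,0,0,0,0,0,0]
    - [0,0,0,0,0,0,0]

```text
time: 15.58
tool_pos: [0.697, -0.0126, 0.041]
tool_rot: [3.141, 0.0, 1.526]
contact_force: [-1.3, 0.3, 0.6]
opening: 0.0276
grip_force: 25.0
```

Request:
step_arm:
  commands:
    - [0,0,0,1,0,0,0]
    - [0,0,0,3,0,0,0]
    - [0,0,0,6,0,0,0]
    - [0,0,0,8,0,0,0]
    - [0,0,0,8,0,0,0]

```text
time: 16.0
tool_pos: [0.7001, -0.0129, 0.1269]
tool_rot: [3.131, 0.001, 1.526]
contact_force: [0.8, 1.3, -3.3]
opening: 0.0274
grip_force: 25.0
```

Request:
step_arm:
  commands:
    - [0,-3,-0.7,0,0,0,0]
    - [0,-7,-1.5,0,0,0,0]
    - [0,-11,-2.4,0,0,0,0]
    - [0,-14.5,-3.2,0,0,0,0]
    - [0,-17.3,-3.7,0,0,0,0]

```text
time: 16.42
tool_pos: [0.5204, -0.0497, 0.1196]
tool_rot: [-3.139, -0.0, 1.525]
contact_force: [-0.3, 0.1, -3.9]
opening: 0.0276
grip_force: 25.0
```

Request:
step_arm:
  commands:
    - [0,0,0,-1.5,0,0,0]
    - [0,0,0,-2.8,0,0,0]
    - [0,0,0,-3.6,0,0,0]
    - [0,0,0,-3.9,0,0,0]
    - [0,0,0,-3.9,0,0,0]

```text
time: 16.83
tool_pos: [0.5236, -0.0494, 0.0808]
tool_rot: [-3.14, -0.0, 1.526]
contact_force: [0.1, 0.4, -4.3]
opening: 0.0272
grip_force: 25.0
```

```bash
python3 -c "
from h import *
read_camera('wrist')
delta([.524,-.0495,.0665],down(np.pi/2-.044))"
```

```text
d [-0.0142 -0.0008 -1.5011] [ 0.0001 -0.0003  0.0009] t 16.8833 F [-0.559   0.3416 -3.688 ] q [-0.2397  0.5074  1.7097 -0.0002  0.9247 -0.1946]
```

Request:
step_arm:
  commands:
    - [0,0,0,-0.4,0,0,0]
    - [0,0,0,-0.8,0,0,0]
    - [0,0,0,-1.1,0,0,0]
    - [0,0,0,-1.25,0,0,0]
    - [0,0,0,-1.25,0,0,0]

```text
time: 17.3
tool_pos: [0.524, -0.0496, 0.0692]
tool_rot: [3.141, 0.0, 1.526]
contact_force: [0.2, -0.1, -3.7]
opening: 0.0273
grip_force: 25.0
```

Request:
step_arm:
  commands:
    - [0,0,0,-0.1,0,0,0]
    - [0,0,0,-0.1,0,0,0]
    - [0,0,0,-0.2,0,0,0]
    - [0,0,0,-0.2,0,0,0]

```text
time: 17.63
tool_pos: [0.5241, -0.0497, 0.0675]
tool_rot: [3.141, 0.0, 1.526]
contact_force: [0.0, 0.4, -2.8]
opening: 0.0275
grip_force: 25.0
```

Request:
step_arm:
  commands:
    - [0,0,0,-0.1,0,0,0]
    - [0,0,0,-0.1,0,0,0]
    - [0,0,0,-0.1,0,0,0]

```text
time: 17.88
tool_pos: [0.5241, -0.0496, 0.0665]
tool_rot: [3.141, 0.0, 1.526]
contact_force: [0.1, -0.1, -4.1]
opening: 0.0273
grip_force: 25.0
```

Request:
step_arm:
  commands:
    - [0,0,0,-0.05,0,0,0]
    - [0,0,0,-0.1,0,0,0]
    - [0,0,0,-0.1,0,0,0]

```text
time: 18.13
tool_pos: [0.5244, -0.0497, 0.0661]
tool_rot: [3.14, 0.0, 1.526]
contact_force: [-0.9, 0.3, 2.4]
opening: 0.0274
grip_force: 25.0
```

Request:
step_arm:
  commands:
    - [0,0,0,-0.05,0,0,0]
    - [0,0,0,-0.05,0,0,0]
    - [0,0,0,-0.05,0,0,0]

```text
time: 18.38
tool_pos: [0.5245, -0.0496, 0.066]
tool_rot: [3.14, 0.001, 1.526]
contact_force: [-2.1, 0.7, 6.9]
opening: 0.0272
grip_force: 25.0
```

Request:
step_arm:
  commands:
    - [0,0,0,0.15,0,0,0]
    - [0.45,0,0,0.15,0,0,0]
    - [0.6,0,0,0.15,0,0,0]
    - [0.7,0,0,0.15,0,0,0]
    - [0.7,0,0,0.2,0,0,0]
  grip_force: 10

```text
time: 18.8
tool_pos: [0.5243, -0.0497, 0.0671]
tool_rot: [3.141, 0.0, 1.526]
contact_force: [0.7, -0.1, -0.3]
opening: 0.0496
grip_force: 0.0
```

Request:
step_arm:
  commands:
    - [0.7,0,0,0.5,0,0,0]
    - [0.7,0,0,2,0,0,0]
    - [0.7,0,0,5,0,0,0]
    - [0.7,0,0,9,0,0,0]
    - [0.7,0,0,9,0,0,0]

```text
time: 19.22
tool_pos: [0.5279, -0.0505, 0.1642]
tool_rot: [3.129, 0.003, 1.526]
contact_force: [1.5, -0.6, 1.0]
opening: 0.0643
grip_force: 0.0
```

Request:
step_arm:
  commands:
    - [1,-0.5,16,1,0,0,-0.17]
    - [1,-0.5,16,1,0,0,-0.17]
    - [1,-0.5,16,1,0,0,-0.17]
    - [1,-0.5,16,1,0,0,-0.17]
    - [1,-0.5,16,1,0,0,-0.17]

```text
time: 19.63
tool_pos: [0.5187, 0.1165, 0.168]
tool_rot: [3.14, -0.002, 1.361]
contact_force: [-0.5, -0.7, -0.5]
opening: 0.0909
grip_force: 0.0
```

Request:
step_arm:
  commands:
    - [1,-1,17,-1,0,0,-0.175]
    - [1,-1,17,-1,0,0,-0.175]
    - [1,-1,17,-1,0,0,-0.175]
    - [1,-1,17,-1,0,0,-0.175]
    - [1,-1,17,-1,0,0,-0.175]

```text
time: 20.05
tool_pos: [0.5082, 0.2855, 0.1569]
tool_rot: [3.141, -0.002, 1.185]
contact_force: [-0.5, 0.1, -0.2]
opening: 0.0917
grip_force: 0.0
```

Request:
step_arm:
  commands:
    - [1,0,0,0,0,0,0]
    - [1,0,0,0,0,0,0]
    - [1,0,0,0,0,0,0]

```text
time: 20.3
tool_pos: [0.5095, 0.2788, 0.1572]
tool_rot: [3.141, 0.001, 1.18]
contact_force: [-0.1, 0.5, -0.0]
opening: 0.0917
grip_force: 0.0
```

```bash
python3 shot.py w_s2
python3 - <<'E'
from edges import *
m=pickle.load(open("pics/w_s2.pkl","rb")); h=hsv("w_s2")
sq=[.5255,.318]; R=Rn.from_euler('z',-.39)
L=np.array(box(.011,.05,.05)+[[.131,.05,.0295],[.131,.022,.0295]])
pr=proj(m,R.apply(L)+[*sq,0]); print(pr)
mk=((h[:,:,1]<80)).astype(np.uint8); roi=mk.copy(); x0,y0=np.maximum(pr.min(0)-25,0).astype(int); x1,y1=(pr.max(0)+25).astype(int)
z=np.zeros_like(mk); z[y0:y1,x0:x1]=mk[y0:y1,x0:x1]
n,l,st,ce=cv2.connectedComponentsWithStats(z); print(st[st[:,4]>200])
E
```

```text
[0.5096 0.2786 0.1573] [3.1405 0.0007 1.1789] 20.35 [ 0.3691  0.5037  1.4678 -0.0014  1.1698  0.7616]
[[337.3834 120.4878]
 [336.0002 251.2094]
 [308.9036 251.2394]
 [307.0674 120.5133]
 [489.6473 121.5392]
 [484.702  158.3394]]
[[     0      0    640    480 297922]
 [   308    121    183    131   9278]]
```

The component box (308,121)–(491,252) matches the projected square pose (0.5255, 0.318, −0.39) to within a pixel. Grasping its top.

```bash
python3 -c "
from h import *
delta([.528,.3224,.036],down(np.pi/2-.39))"
```

```text
d [  1.8402   4.3758 -12.1256] [0.0011 0.0007 0.0019] t 20.35 F [ 0.4951 -0.8287 -0.6241] q [ 0.3691  0.5037  1.4678 -0.0014  1.1698  0.7616]
```

Request:
step_arm:
  commands:
    - [0.7,1.85,4.4,-2,0,0,0]
    - [0.7,1.85,4.4,-5,0,0,0]
    - [0.7,1.85,4.4,-8.5,0,0,0]
    - [0.7,1.85,4.4,-10.8,0,0,0]
    - [0.7,1.85,4.4,-12,0,0,0]

```text
time: 20.77
tool_pos: [0.5265, 0.322, 0.0337]
tool_rot: [-3.139, 0.005, 1.179]
contact_force: [0.3, -0.3, -0.0]
opening: 0.0657
grip_force: 0.0
```

Request:
step_arm:
  commands:
    - [0.5,0,0,0,0,0,0]
    - [0.5,0,0,0,0,0,0]
    - [0.5,0,0,0,0,0,0]
    - [0.5,0,0,0,0,0,0]
  grip_force: 45

```text
time: 21.1
tool_pos: [0.5291, 0.3245, 0.0393]
tool_rot: [3.138, -0.002, 1.18]
contact_force: [0.6, 0.4, 0.7]
opening: 0.0466
grip_force: 0.0
```

```bash
python3 -c "
from h import *
delta([.528,.3224,.0345],down(np.pi/2-.39)); print(tool()[0])"
```

```text
d [-0.1054 -0.2137 -0.4785] [-0.0009  0.0041  0.0007] t 21.1 F [0.5986 0.3514 0.7364] q [ 0.4273  0.7023  1.4659 -0.001   0.9693  0.8186]
[0.5291 0.3245 0.0393]
```

Request:
step_arm:
  commands:
    - [0.5,-0.1,-0.2,-0.4,0,0,0]
    - [0.4,-0.1,-0.2,-0.4,0,0,0]
    - [0,-0.1,-0.2,-0.4,0,0,0]
    - [0,-0.1,-0.2,-0.4,0,0,0]
    - [0,-0.1,-0.2,-0.4,0,0,0]

```text
time: 21.52
tool_pos: [0.5267, 0.3224, 0.0332]
tool_rot: [3.141, 0.0, 1.181]
contact_force: [-0.4, -0.4, 0.2]
opening: 0.0239
grip_force: 1.7
```

Request:
step_arm:
  commands:
    - [0,0,0,0,0,0,0]
    - [0,0,0,0,0,0,0]
    - [0,0,0,0,0,0,0]
    - [0,0,0,0,0,0,0]
    - [0,0,0,0,0,0,0]

```text
time: 21.93
tool_pos: [0.527, 0.3224, 0.0333]
tool_rot: [3.14, -0.0, 1.181]
contact_force: [1.9, -0.6, 1.3]
opening: 0.0214
grip_force: 45.0
```

Request:
step_arm:
  commands:
    - [0,0,0,0,0,0,0]
    - [0,0,0,0,0,0,0]

```text
time: 22.1
tool_pos: [0.5271, 0.3224, 0.0333]
tool_rot: [3.14, -0.0, 1.181]
contact_force: [2.9, -0.5, 1.3]
opening: 0.0219
grip_force: 45.0
```

```bash
python3 shot.py w_s3
python3 - <<'E'
from h import *
p,R,s=tool(); print(s["opening"],s["grip_force"],s["contact_force"])
e=s["tool_rot"]; yaw=e[2]; print("sq in tool-yaw frame", Rn.from_euler('z',-.39).inv().apply(p-[.5259,.318,0]), yaw-np.pi/2)
E
```

```text
[0.527  0.3224 0.0333] [ 3.1401 -0.0002  1.1807] 22.15 [ 0.4255  0.7073  1.4761 -0.0012  0.9571  0.8163]
0.02128059203284166 44.97139871120453 [ 2.4632 -1.013   2.786 ]
sq in tool-yaw frame [-0.0006  0.0045  0.0333] -0.39014488957493176
```

Request:
step_arm:
  commands:
    - [0,0,0,1,0,0,0]
    - [0,0,0,3,0,0,0]
    - [0,0,0,7,0,0,0]
    - [0,0,0,11,0,0,0]
    - [0,0,0,12,0,0,0]

```text
time: 22.57
tool_pos: [0.5282, 0.3235, 0.1589]
tool_rot: [3.136, -0.005, 1.181]
contact_force: [2.9, 1.3, -5.0]
opening: 0.0217
grip_force: 45.0
```

Request:
step_arm:
  commands:
    - [0,-2.5,-3,0,0,0,0.1]
    - [0,-2.5,-7,0,0,0,0.173]
    - [0,-2.5,-11,0,0,0,0.173]
    - [0,-2.5,-14,0,0,0,0.173]
    - [0,-2.5,-16,0,0,0,0.173]

```text
time: 22.98
tool_pos: [0.4995, 0.1595, 0.1515]
tool_rot: [-3.138, 0.003, 1.353]
contact_force: [0.2, 0.5, -7.3]
opening: 0.0217
grip_force: 45.0
```

Request:
step_arm:
  commands:
    - [0,-2.5,-4,0,0,0,0.1]
    - [0,-2.5,-8,0,0,0,0.173]
    - [0,-2.5,-12,0,0,0,0.173]
    - [0,-2.5,-14.5,0,0,0,0.173]
    - [0,-2.5,-16,0,0,0,0.173]

```text
time: 23.4
tool_pos: [0.4749, -0.0004, 0.1518]
tool_rot: [-3.139, 0.001, 1.524]
contact_force: [0.1, 0.5, -6.7]
opening: 0.0216
grip_force: 45.0
```

Request:
step_arm:
  commands:
    - [0,0,0,0,0,0,0]
    - [0,0,0,0,0,0,0]
    - [0,0,0,0,0,0,0]

```text
time: 23.65
tool_pos: [0.4757, 0.0031, 0.1522]
tool_rot: [-3.14, -0.0, 1.527]
contact_force: [0.1, -0.1, -7.3]
opening: 0.022
grip_force: 45.0
```

```bash
python3 shot.py w_s4
python3 - <<'E'
from edges import *
delta([.4774,.0023,.045],down(np.pi/2-.0435)); p,R,s=tool(); print(s["opening"],s["tool_rot"])
m=pickle.load(open("pics/w_s4.pkl","rb")); h=hsv("w_s4")
yaw=s["tool_rot"][2]-np.pi/2; o=p-Rn.from_euler('z',yaw).apply([0,.0045,.0333])
L=np.array(box(.011,.05,.05)+[[.131,.05,.0295],[.131,.022,.0295]]); print(proj(m,Rn.from_euler('z',yaw).apply(L)+o))
E
```

```text
[0.4759 0.0034 0.1524] [-3.1404 -0.0003  1.5275] 23.7 [-0.1542  0.3326  1.7645  0.0002  1.0457 -0.1111]
d [  0.1474  -0.1075 -10.7374] [-0.0004 -0.0012 -0.0002] t 23.7 F [-0.1852 -0.0018 -6.4233] q [-0.1542  0.3326  1.7645  0.0002  1.0457 -0.1111]
0.021540903671770233 [-3.1404 -0.0003  1.5275]
[[348.1405 223.6545]
 [344.0682 415.1469]
 [300.766  415.1054]
 [296.0361 223.6599]
 [596.2036 213.3743]
 [583.1834 268.0884]]
```

View pics/w_s4.png

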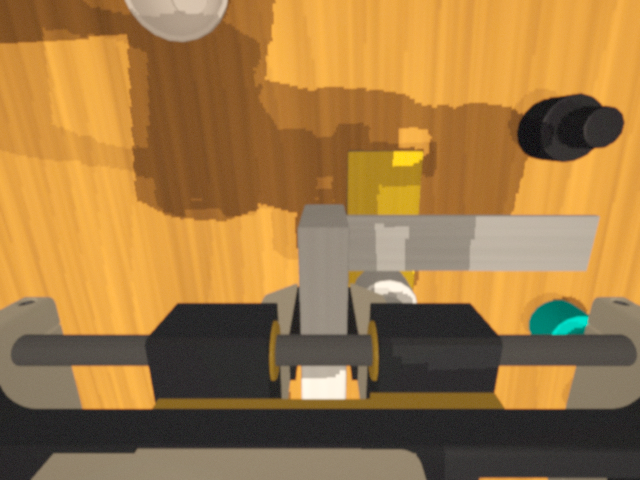

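The square is held straight, with its blade end at (598,214)–(588,271), close to prediction. The blade is over the blank's left half and clear of the weight at (385,285). Lowering on the robot side of the block.

Request:
step_arm:
  commands:
    - [0,0.15,-0.1,-2.5,0,0,0]
    - [0,0.15,-0.1,-5.5,0,0,0]
    - [0,0.15,-0.1,-8,0,0,0]
    - [0,0.15,-0.1,-9.8,0,0,0]
    - [0,0.15,-0.1,-10.7,0,0,0]

```text
time: 24.12
tool_pos: [0.4764, 0.0028, 0.0436]
tool_rot: [-3.138, -0.0, 1.528]
contact_force: [-0.1, -0.4, -6.6]
opening: 0.0219
grip_force: 45.0
```

Request:
step_arm:
  commands:
    - [0,0,0,0,0,0,0]
    - [0,0,0,-0.3,0,0,0]
    - [0,0,0,-0.6,0,0,0]
    - [0,0,0,-0.8,0,0,0]
    - [0,0,0,-0.8,0,0,0]

```text
time: 24.53
tool_pos: [0.4785, 0.0014, 0.0385]
tool_rot: [3.14, 0.0, 1.527]
contact_force: [-0.5, -0.1, -6.4]
opening: 0.0215
grip_force: 45.0
```

Request:
step_arm:
  commands:
    - [0,0,0,-0.1,0,0,0]
    - [0,0,0,-0.1,0,0,0]
    - [0,0,0,-0.1,0,0,0]

```text
time: 24.78
tool_pos: [0.4783, 0.0013, 0.0373]
tool_rot: [3.14, 0.0, 1.527]
contact_force: [0.1, 0.6, -7.3]
opening: 0.0213
grip_force: 45.0
```

```bash
python3 -c "
from h import *
delta([.4854,.0019,.035],down(np.pi/2-.0435)); print(tool()[0])"
```

```text
d [ 0.7083  0.0613 -0.234 ] [0.0005 0.0013 0.0008] t 24.7833 F [ 0.122   0.5554 -7.2691] q [-0.1576  0.5096  1.8817 -0.0004  0.749  -0.113 ]
[0.4783 0.0013 0.0373]
```

Request:
step_arm:
  commands:
    - [0,0.15,0.05,-0.1,0,0,0]
    - [0,0.3,0.05,-0.2,0,0,0]
    - [0,0.45,0.05,-0.25,0,0,0]
    - [0,0.45,0.05,-0.25,0,0,0]
    - [0,0.45,0.05,-0.25,0,0,0]

```text
time: 25.2
tool_pos: [0.4828, 0.0018, 0.0345]
tool_rot: [3.141, 0.0, 1.527]
contact_force: [-0.4, 0.6, -6.8]
opening: 0.022
grip_force: 45.0
```

Request:
step_arm:
  commands:
    - [0,0.05,0,0,0,0,0]
    - [0,0.1,0,0,0,0,0]
    - [0,0.1,0,0,0,0,0]
    - [0,0.1,0,0,0,0,0]

```text
time: 25.53
tool_pos: [0.4837, 0.0018, 0.0346]
tool_rot: [3.141, 0.0, 1.527]
contact_force: [0.8, 0.2, -6.9]
opening: 0.0219
grip_force: 45.0
```

Request:
step_arm:
  commands:
    - [0,0.05,0,0,0,0,0]
    - [0,0.1,0,0,0,0,0]
    - [0,0.1,0,0,0,0,0]
    - [0,0.1,0,0,0,0,0]

```text
time: 25.87
tool_pos: [0.4842, 0.0019, 0.0345]
tool_rot: [-3.141, 0.0, 1.527]
contact_force: [-2.8, 0.5, -6.0]
opening: 0.0213
grip_force: 45.0
```

Request:
step_arm:
  commands:
    - [0,0.03,0,-0.05,0,0,0]
    - [0,0.05,0,-0.1,0,0,0]
    - [0,0.05,0,-0.15,0,0,0]
    - [0,0.05,0,-0.15,0,0,0]

```text
time: 26.2
tool_pos: [0.4844, 0.0023, 0.0333]
tool_rot: [-3.141, -0.0, 1.527]
contact_force: [-4.6, 2.4, 1.0]
opening: 0.0216
grip_force: 45.0
```

```bash
python3 -c "
from h import *
s=observe(); print(s['tool_pos'],s['tool_rot'],s['contact_force'],s['torque'])"
```

```text
[0.4844 0.0023 0.0333] [-3.1408 -0.0001  1.5267] [-4.646   2.3692  1.0029] [ 0.0762  1.1916 -0.0088]
```

Request:
step_arm:
  commands:
    - [0,0,0,0.05,0,0,0]
    - [0,0.05,0,0.05,0,0,0]
    - [0,0.1,0,0.05,0,0,0]
    - [0,0.1,0,0.05,0,0,0]
  grip_force: 8

```text
time: 26.53
tool_pos: [0.4848, 0.0022, 0.0334]
tool_rot: [-3.139, -0.0, 1.527]
contact_force: [-8.3, 2.3, -0.3]
opening: 0.0218
grip_force: 8.0
```

Request:
step_arm:
  commands:
    - [0.3,0,0,0,0,0,0]
    - [0.4,0,0,0,0,0,0]
    - [0.5,0,0,0,0,0,0]
    - [0.5,0,0,0,0,0,0]
    - [0.5,0,0,0,0,0,0]

```text
time: 26.95
tool_pos: [0.4871, 0.0016, 0.034]
tool_rot: [3.139, 0.001, 1.527]
contact_force: [-0.6, -0.2, 0.8]
opening: 0.0451
grip_force: 0.0
```

Request:
step_arm:
  commands:
    - [0.5,0,0,1,0,0,0]
    - [0.5,0,0,3,0,0,0]
    - [0.5,0,0,6,0,0,0]
    - [0.5,0,0,10,0,0,0]
    - [0.5,0,0,12,0,0,0]

```text
time: 27.37
tool_pos: [0.4877, 0.0016, 0.1582]
tool_rot: [3.135, 0.001, 1.527]
contact_force: [2.1, -0.2, 1.0]
opening: 0.0461
grip_force: 0.0
```

Request:
step_arm:
  commands:
    - [1,0,-3,0,0,0,0]
    - [1,0,-7,0,0,0,0]
    - [1,0,-7,0,0,0,0]
    - [1,0,-7,0,0,0,0]
    - [1,0,-7,0,0,0,0]

```text
time: 27.78
tool_pos: [0.4861, -0.068, 0.1539]
tool_rot: [3.141, 0.0, 1.526]
contact_force: [-0.1, 0.5, 0.3]
opening: 0.0747
grip_force: 0.0
```

```bash
python3 shot.py w_f
python3 - <<'E'
from edges import *
import numpy as np
m=pickle.load(open("pics/w_f.pkl","rb")); h=hsv("w_f")
B=Rn.from_euler('z',-.0437)
c=np.array([.5262,-.0044,0])
L=np.array(box(.011,.05,.05)+[[.131,.05,.0295],[.131,.022,.0295]]); L[:,0]-=.041
print(proj(m,B.apply(L)+c))
mk=(h[:,:,1]<90)
# stock top edges in world at z=.05 : per-row leftmost grey near the predicted outer edge
P=[]
for y in np.linspace(-.042,.046,23):
    u,r=proj(m,B.apply([-.052,y,.05])+c)[0]; u,r=int(u),int(round(r))
    w=np.where(mk[r,u-14:u+22])[0] if 0<=r<480 else []
    if len(w)>5: P.append((u-14+w[0]-.5,r))
P=np.array(P); k=line(P,.05,m); print(len(P),"outer edge slope",k[0],"x at stock mid",np.polyval(k,-.0026),"expected",(B.apply([-.052,0,0])+c))
save("top3",read_camera("top"))
E
```

```text
[ 0.486  -0.0675  0.1538] [ 3.1409 -0.      1.5267] 27.8333 [-0.2944  0.3546  1.7257  0.0002  1.0606 -0.2505]
[[332.5566  85.0765]
 [331.7004 224.498 ]
 [303.6051 224.5364]
 [300.9965  85.1128]
 [490.9731  88.8116]
 [485.8316 127.9809]]
23 outer edge slope 0.03711089142391875 x at stock mid 0.47352860368456307 expected [ 0.4742 -0.0021  0.    ]
```

Run:
```python
from edges import *
m=pickle.load(open("pics/w_f.pkl","rb")); h=hsv("w_f"); mk=((h[:,:,0]>=19)&(h[:,:,1]>188)&(h[:,:,2]>80))
B=Rn.from_euler('z',-.0437); c=np.array([.5262,-.0044,0])
pr=proj(m,B.apply(np.array(box(.03,.075,.025)))+c); print(pr)
x0,x1=int(pr[:,0].min())-10,int(pr[:,0].max())+12
W=[]
for r in range(int(pr[:,1].min())+6,int(pr[:,1].max())-3):
    w=np.where(mk[r,x0:x1])[0]
    if len(w)>3: W.append((w[-1]+x0+.5,r))
W=np.array(W); k=line(W,.025,m); print(len(W),"right edge slope",k[0],"x at -.004",np.polyval(k,-.0044),"exp .5562")
ys=[np.where(mk[:int(pr[:,1].max())+15,u])[0] for u in range(int(pr[3,0])+10,int(pr[0,0])-8)]
uu=list(range(int(pr[3,0])+10,int(pr[0,0])-8))
print("far end y",np.median(onz(m,[(u,y[0]-.5) for u,y in zip(uu,ys) if len(y)],.025)[:,1]),"near end",np.median(onz(m,[(u,y[-1]+.5) for u,y in zip(uu,ys) if len(y)],.025)[:,1]))
kn=proj(m,B.apply([0,-.045,.09])+c)[0].astype(int); print("knob",kn,h[kn[1],kn[0]])
s=observe(); print(s["time"],s["contact_force"])
```

```text
[[412.4387  53.1813]
 [399.5008 245.2822]
 [330.8446 245.3782]
 [331.8984  53.2697]]
139 right edge slope 0.4296364258069145 x at -.004 0.5446323724859222 exp .5562
far end y 0.07151590478001495 near end -0.028419884157766043
knob [378 231] [ 20  43 138]
27.8833 [-0.2662  0.5995 -0.4602]
```

Run:
```python
from edges import *
B=Rn.from_euler('z',-.0437); c=np.array([.5262,-.0044,0])
m=pickle.load(open("pics/w_f.pkl","rb")); h=hsv("w_f"); mk=((h[:,:,0]>=19)&(h[:,:,1]>188)&(h[:,:,2]>80))
for sgn in (1,-1):
    W=[]
    for y in np.linspace(-.07,.07,100):
        u,r=proj(m,B.apply([.03*sgn,y,.025])+c)[0]; r=int(round(r)); a=int(u)-7; w=np.where(mk[r,a:a+15])[0]
        if 3<len(w)<13: W.append((a+w[-1]+.5 if sgn>0 else a+w[0]-.5,r))
    if len(W)>10: k=line(np.array(W),.025,m); print(sgn,len(W),"slope",k[0],"x",np.polyval(k,-.0044))
```

```text
1 53 slope 0.03594435756270558 x 0.5565374267270322
-1 76 slope 0.03004561570977979 x 0.49680900939780315
```

```bash
python3 -c "
from cell import *
print(hand_in())"
```

```text
the job is handed in; nothing more can be done
None
```

The job is handed in at about 28 s: the blank is on the block (edges within about 1 mm by camera), the steel weight is on its right half, and the square's stock is pressed against the block's near edge at the middle, blade over the blank; I did not check the bystanders in a final picture.

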